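# Date-code a row of boxed parts in the fence jig and put them away

### The job

Line up all the small cartons lying on the counter as one row in the coding jig: each flat on the bed with its long side flush against the back fence, end to end with no gaps, starting hard in the fence corner. With the row flush and square, pull the sprung lever fully to its stop, hold it there a moment and let it spring back. Then lay all the cartons flat in the open drawer, none on top of another, push the drawer fully shut, and leave the other things on the counter alone.

Things in the scene. Friction and masses are not known exactly. Their poses are not given: they have to be found in the camera images.
- carton1: One of two or three identical plain brown cardboard cartons of boxed parts (the absent one reads None), 75 mm long (its x axis), 46 mm wide (y), 42 mm high (z), about 0.18 kg, rigid, lying flat on the counter at the start. Origin: centre of its underside.
- carton2: One of two or three identical plain brown cardboard cartons of boxed parts (the absent one reads None), 75 mm long (its x axis), 46 mm wide (y), 42 mm high (z), about 0.18 kg, rigid, lying flat on the counter at the start. Origin: centre of its underside.
- carton3: One of two or three identical plain brown cardboard cartons of boxed parts (the absent one reads None), 75 mm long (its x axis), 46 mm wide (y), 42 mm high (z), about 0.18 kg, rigid, lying flat on the counter at the start. Origin: centre of its underside.
- corner (a point): Inside corner of the jig's two steel fences, at bed top (12 mm above the counter). x points away from the robot, z up. Back fence face: plane x = 0, runs 240 mm along -y. Side fence face: plane y = 0, runs 90 mm along -x. Both 14 mm high, 12 mm thick. Row, flush: carton centres at x = -23 mm, y = -37.5, -112.5, -187.5 mm, bottom at z = 0, long axis along y.
- jig: The coding jig, fixed, axes as point corner, which lies at (20, 120, 12) mm in this frame; origin at counter level. Bed plate: x -70 to 120, y -135 to 145 mm, 12 mm thick. Behind the back fence, a low brass die bar moved by the lever (out of the cartons' reach) and a grey housing at x 67 to 117, y -125 to 125, 62 mm high. Lever pedestal: x -5 to 65, y 145 to 195, 40 mm high.
- coder_lever (a joint): Angle of the sprung lever (rad): 0 at rest, leaning 0.35 rad from upright towards the jig's +x; 0.8 at its stop, leaning 0.45 rad towards -x (pull it towards the robot). A spring returns it when let go: about 2.5 N at the grip to start, 6 N at the stop. Pulled to its stop counts above 0.72, returned below 0.08.
- lever_grip (a point): Middle of the lever's black round grip (24 mm thick, reaching 37 mm above and below this point along the lever), 125 mm from the hinge. The hinge lies along the jig's y axis at jig x = 30, y = 170, z = 55 mm, so the grip swings in the jig's x-z plane and stays 0.165 to 0.18 m above the counter.
- unit_drawer0 (a joint): Opening of the drawer (m): 0 shut, 0.18 to 0.197 (its end stop) at the start; slides with about 1 N of friction and stays where left. It sits in a fixed grey cabinet 100 mm high, 280 mm deep, 270 mm wide. With the drawer open by q (mm), what lies below x = q + 50 in the handle's frame is clear of the cabinet and open from above.
- unit_drawer0_handle (a point): Middle of the drawer's steel bar handle (120 mm along y, 11 mm thick), 62 mm above the counter; moves with the drawer. +x points into the drawer, the way to push it shut. In this frame: white front panel x 35 to 50 mm, top edge 25 mm up; inside of the drawer x 56 to 291, y -114 to 114, floor at z = -40, side walls up to z = 16 mm.
- mug: Bystander, leave alone: white mug, 80 mm wide, 90 mm high. Origin: centre of its underside.
- tape_roll: Bystander, leave alone: roll of packing tape lying flat, 100 mm across, 48 mm high. Origin: centre of its underside.
- cutter: Bystander, leave alone: grey box cutter lying flat, 165 mm long, 22 mm wide, 14 mm high. Origin: underside at the middle of its body.
- jug: Bystander, leave alone: blue bottle, 90 mm wide, 190 mm high. Origin: centre of its underside.
- scanner: Bystander, leave alone: black hand scanner on its stand, about 140 mm long, 45 mm high. Origin: underside of the stand.
There are look-alikes about, which are no part of the job. What is shaped like the carton3 but purple or turquoise is not meant.

How it is judged:
By the outcome, as a careful person would: the job done as asked, in the order asked, and still so for the second after the job is handed in, with the robot touching nothing.
Of carton1, carton2, carton3 only 2 to 3 are there at a start; the rules pass over those that are not, and their reading is None.
At some moment in a run one of carton1, carton2, carton3 may be knocked a few centimetres aside while the robot is not near it.
Once in a run the grip may slacken for a moment while it holds something.
It also fails if it takes over 210 s, if anything falls off the work surface, if the arm or the gripper's body presses on something with over 40 N, if the wrist force passes 120 N, or if a joint passes its speed limit or range.

### The arm

A 7-joint arm with a two-finger parallel gripper is mounted at the origin on the work surface. World frame = base frame: x ahead of the robot, y to its left, z up, the work surface at z = 0. Lengths are in m, angles in rad, forces in N, time in s.
With the tool pointing down it reaches from about 0.4 to 0.9 m from the base axis. Payload 5.5 kg.
Tool frame: the origin (TCP) lies between the finger pads; the fingertips stand robot.tip_extent ahead of it and the grasp point (between the pads) lies 8 mm behind it (robot.tip_extent is the distance from the TCP to the fingertips, in m); z points along the fingers, y is the line along which they close (so a half turn about z gives the same grasp; the last joint's range is limited). The gripper opens to 85 mm and grips with 20 to 120 N. Pads are 22 mm wide; open, the fingers measure 114 mm over their backs; the gripper's body (76 mm by 85 mm) begins 54 mm behind the grasp point. The pads swing forward as they close: fully open they stand 13 mm farther back than shut.
Start: joints at [-0.916, 0.501, -0.427, 1.55, 0.221, 1.138, -0.21], TCP at [0.248, 0.601, 0.242] pointing down, gripper open.
Joint ranges: [-2.88, 2.88], [-0.31, 2.03], [-1.54, 1.56], [0.2, 2.42], [-1.41, 4.55], [0.19, 2.02], [-2.57, 2.57]. Speed limits (rad/s): [2.57, 2.57, 3.14, 3.14, 3.14, 3.14, 3.14].

### API

Orientations are given as a unit quaternion [w, x, y, z].
In Python, from plant import status, vision, robot gives the robot as it stands.
- The arm moves only by the tool carry_out, never from a script. Its argument "moves" is one flat list of numbers, 5 for each row, row after row: the shift along the tool's x, y, z normalised to -1 to 1, where 1 is 200 mm, then the turn about the tool's z normalised to -1 to 1, where 1 is 30 degrees, then the closure, from -1 (fully open) to 1 (shut). A call has 1 to 8 rows; each row is the pose to reach, as a shift and turn from the pose commanded when the call began, along the tool's axes at that moment; what a row does not reach only later rows make up. A row lasts 1/10 s, in which the tool goes at most 50 mm and 8.59 degrees, less where a joint would pass 70% of its speed; a pose out of reach is approached as far as the arm can. A call with a number of a shift or a turn outside -1 to 1 is refused whole. A call with a gripper value outside its range is refused whole. The fingers move at their own pace and stop on an object; "newtons" is the grip in N (left out, the last holds). Time passes only in rows, so rows that repeat a pose let the fingers close. It gives the time, the measured TCP pose, the force, the opening and the grip force at its end, in the units of the state.
- status.state(): the state, without advancing time (a new reading comes with each control period).
- vision.get_image(name): name is "scene" or "top" or "wrist"; returns a dict with "img" (480x640x3 uint8, blue, green, red), "fx", "fy", "cx", "cy" (pixels), "dist_coeffs" ([k1, k2, p1, p2, k3] as OpenCV has them; the pictures are not rectified), "origin" and "attitude" of the camera in the world; the wrist camera has in their place "hand_eye" (4x4, takes a point from camera to tool coordinates, whose origin is the TCP and whose axes are the flange's). Camera axes: x right, y down, z forward; pixel columns grow to the right and rows downward; lengths in m; the calibration is good to about 2 mm. A picture is of the moment at which its call begins: read the wrist's pose just before it. There is no depth.
- robot.close_job(): hands the job in; it is judged then, once.
The state is a dict: "time": time; "joint_pos": joint angles; "qvel": joint speeds; "tau": joint torques, N m; "position": TCP position; "tool_rot": TCP orientation; "force": force on the tool from outside, world axes, zero at the start; "ft_torque": the same for the moment, N m; "grip_width": finger opening in m; "gripper_force": force on a finger pad.
Only numpy, scipy, OpenCV 4.12 (cv2) and the standard library are available. Lean on these libraries where they do the work, as an engineer would, in place of code of your own. Each camera call takes 0.05 s, during which the arm holds its last target. There are 200 camera calls.

## Working session

There is one attempt and no reset: what is moved stays moved. The work goes in short steps, Python scripts to look and compute and a tool call to move; the robot and the scene stay as the last step left them, time stands still between calls to the robot, and variables do not carry over. Pictures are saved under pics/ and viewed, at most 14 in all, crops included, and the job is handed in when it is done.

Besides the shell and the picture viewer there is one more tool, called after "Call:" as name(argument=value, ...) on one line, values as JSON. carry_out: Moves the arm, as the interface text tells. Scaled input: -1 to 1 covers 200 mm each way for a shift and 30 degrees each way for a turn. Its arguments: {"type":"object","properties":{"moves":{"type":"array","items":{"type":"number","minimum":-1,"maximum":1}},"newtons":{"type":"number"}},"required":["moves"]}

```bash
ls; mkdir -p pics
python3 - <<'E'
from plant import status, vision, robot
import cv2
s=status.state();print(s, robot.tip_extent)
for n in ("scene","top","wrist"):
    d=vision.get_image(n);cv2.imwrite(f"pics/{n}0.png",d.pop("img"));print(n,d)
E
```

```text
pics
{'time': 0.0, 'joint_pos': array([-0.91575955,  0.50187262, -0.42676016,  1.55148096,  0.22081776,
        1.13829511, -0.21030572]), 'qvel': array([ 0.00125598,  0.00074164, -0.00059933,  0.00013686,  0.00014656,
       -0.00141953,  0.00026382]), 'tau': array([ 9.58457749e-04, -5.69502354e+01, -5.81573457e+00, -2.80929619e+01,
        1.07201259e-02,  1.19495302e-02,  1.80848548e-05]), 'position': array([0.24802603, 0.60007284, 0.24122818]), 'tool_rot': array([-2.13914135e-04,  1.94649915e-01,  9.80872272e-01, -9.75497132e-04]), 'force': array([ 0.78463784, -0.191127  , -0.45331472]), 'ft_torque': array([ 0.04998748, -0.00762507, -0.03104461]), 'gripper_force': 0.0, 'grip_width': 0.08502431583320853} 0.011
scene {'fx': 495.0651133108608, 'fy': 495.0651133108608, 'cx': 318.36068307423125, 'cy': 238.11714959500011, 'dist_coeffs': array([-0.14178196,  0.        ,  0.        ,  0.        ,  0.        ]), 'origin': array([ 1.17893454, -0.67194783,  0.71299943]), 'attitude': array([-0.44196166,  0.81428964,  0.33626347, -0.16890575])}
top {'fx': 469.9796250168482, 'fy': 469.9796250168482, 'cx': 320.5442425681211, 'cy': 239.40536024223985, 'dist_coeffs': array([-0.12135836,  0.        ,  0.        ,  0.        ,  0.        ]), 'origin': array([ 0.43770916, -0.02956657,  1.16699369]), 'attitude': array([-0.03118296,  0.71366426, -0.69899809,  0.03335587])}
wrist {'fx': 413.4204458756999, 'fy': 413.4204458756999, 'cx': 318.57985217001675, 'cy': 237.3095575930526, 'dist_coeffs': array([0.02115119, 0.        , 0.        , 0.        , 0.        ]), 'hand_eye': array([[-5.83255908e-04, -9.51703786e-01, -3.07017205e-01,
         7.93986307e-02],
       [ 9.99999826e-01, -5.27570377e-04, -2.64366557e-04,
        -4.55083961e-04],
       [ 8.96254707e-05, -3.07017306e-01,  9.51703928e-01,
        -1.31846202e-01],
       [ 0.00000000e+00,  0.00000000e+00,  0.00000000e+00,
         1.00000000e+00]])}
```

View pics/top0.png

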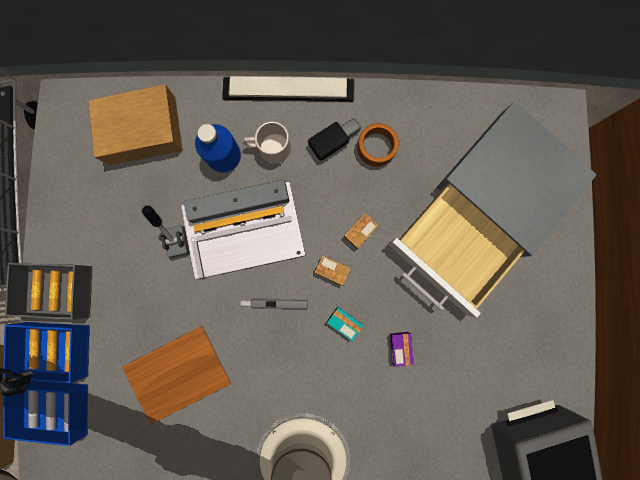

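View pics/scene0.png

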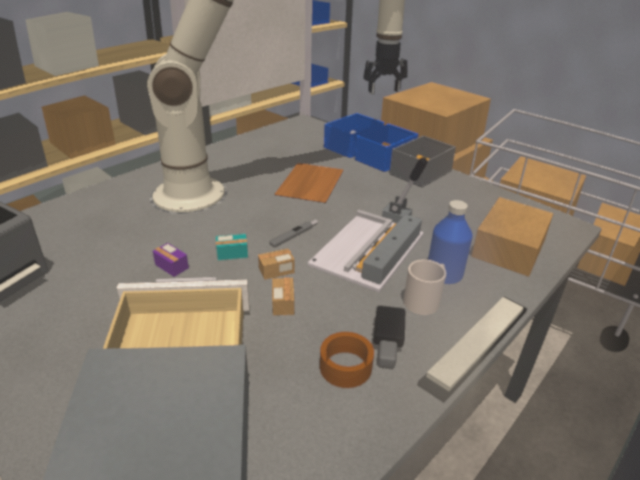

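The top view shows two plain brown cartons, at about (332,270) and (361,231). What could be taken for one: the turquoise look-alike (345,323), the purple look-alike (402,349), the big brown box (135,125) and the wooden board (177,373). I choose the two brown ones and check them in a crop. The jig is at about (245,235), with the lever grip at (151,216) and the drawer handle at (424,289).

```bash
cat > h.py <<'E'
import numpy as np, cv2
from scipy.spatial.transform import Rotation as R
from plant import status, vision, robot
def rot(q): return R.from_quat(np.r_[q[1:],q[0]]).as_matrix()
def cam(name):
    s=status.state(); d=vision.get_image(name)
    d["K"]=np.array([[d["fx"],0,d["cx"]],[0,d["fy"],d["cy"]],[0,0,1]])
    if name=="wrist":
        T=np.eye(4);T[:3,:3]=rot(s["tool_rot"]);T[:3,3]=s["position"];T=T@d["hand_eye"]
        d["R"],d["o"]=T[:3,:3],T[:3,3]
    else: d["R"],d["o"]=rot(d["attitude"]),np.array(d["origin"])
    return d
def rays(d,uv):
    p=cv2.undistortPoints(np.float64(uv).reshape(-1,1,2),d["K"],np.float64(d["dist_coeffs"])).reshape(-1,2)
    r=np.c_[p,np.ones(len(p))]@d["R"].T
    return r/np.linalg.norm(r,axis=1)[:,None]
def onz(d,uv,z):
    r=rays(d,uv); return d["o"]+r*((z-d["o"][2])/r[:,2])[:,None]
def tri(d1,u1,d2,u2):
    out=[]
    for a,b in zip(rays(d1,u1),rays(d2,u2)):
        t=np.linalg.lstsq(np.c_[a,-b],d2["o"]-d1["o"],rcond=None)[0]
        p,q=d1["o"]+t[0]*a,d2["o"]+t[1]*b
        out.append(np.r_[(p+q)/2,np.linalg.norm(p-q)])
    return np.array(out)
def proj(d,P):
    Rt=d["R"].T
    return cv2.projectPoints(np.float64(P).reshape(-1,1,3),cv2.Rodrigues(Rt)[0],-Rt@d["o"],d["K"],np.float64(d["dist_coeffs"]))[0].reshape(-1,2)
def tomove(P,yaw=None):
    "normalised shift and turn from the present pose to world point P / tool-x yaw"
    s=status.state();M=rot(s["tool_rot"]);v=M.T@(np.array(P)-s["position"])/0.2
    y=np.degrees(np.arctan2(M[1,0],M[0,0])); t=None
    if yaw is not None: t=-((yaw-y+180)%360-180)/30
    return np.round(v,3),y,t
E
python3 - <<'E'
from h import *
np.set_printoptions(precision=4,suppress=True)
t=cam("top");s=cam("scene")
cv2.imwrite("pics/crop1.png",cv2.resize(t["img"][165:335,140:420],None,fx=2.8,fy=2.8,interpolation=cv2.INTER_CUBIC))
for d,n in((t,"top"),(s,"scene")):
    hsv=cv2.cvtColor(d["img"],cv2.COLOR_BGR2HSV)
    m=cv2.inRange(hsv,(8,90,60),(22,255,255));m=cv2.morphologyEx(m,cv2.MORPH_CLOSE,np.ones((7,7)))
    for c in cv2.findContours(m,0,2)[0]:
        if cv2.contourArea(c)>150: print(n,cv2.contourArea(c),cv2.minAreaRect(c))
print("base",onz(t,[[300,460]],0))
print("cartons top z.042",onz(t,[[332,270],[361,231]],.042))
print("handle",onz(t,[[424,289]],.062),"lever",onz(t,[[151,216]],.17))
E
```

```text
top 414.5 ((7.0, 428.0), (14.0, 78.0), 0.0)
top 332.0 ((51.5, 349.5), (39.0, 9.0), 90.0)
top 340.5 ((33.685970306396484, 348.4909973144531), (9.6817626953125, 39.26968765258789), 1.6365771293640137)
top 5751.0 ((175.6000213623047, 374.70001220703125), (65.29318237304688, 90.78435516357422), 63.43495178222656)
top 152.5 ((69.2088394165039, 290.9878234863281), (4.829143047332764, 40.1734733581543), 2.385944128036499)
top 373.5 ((53.879310607910156, 290.05169677734375), (10.452520370483398, 40.400753021240234), 3.3664605617523193)
top 364.5 ((36.114437103271484, 289.4824523925781), (10.352946281433105, 39.459259033203125), 2.6025619506835938)
top 567.5 ((332.122314453125, 270.02374267578125), (31.77682113647461, 19.392318725585938), 25.01689338684082)
top 583.0 ((360.5191955566406, 230.51780700683594), (19.157316207885742, 32.71399688720703), 42.87890625)
top 560.0 ((238.00003051757812, 218.5), (7.26716947555542, 91.54463958740234), 77.47119140625)
top 7645.0 ((462.4092712402344, 245.3661651611328), (104.41224670410156, 75.62239837646484), 41.82017135620117)
top 1231.5 ((377.87103271484
[... 1086 characters left out ...]
39999389648438), (32.88768768310547, 94.23588562011719), 71.56505584716797)
scene 5636.5 ((438.09130859375, 124.33942413330078), (118.67472839355469, 78.19808959960938), 15.592811584472656)
scene 174.5 ((326.67926025390625, 85.37736511230469), (8.51635456085205, 33.24125289916992), 74.05460357666016)
scene 2510.5 ((85.0084457397461, 65.40740966796875), (25.95136260986328, 180.41815185546875), 76.78091430664062)
scene 151.5 ((328.93328857421875, 25.072927474975586), (7.101336479187012, 34.36429214477539), 81.11934661865234)
base [[-0.0008  0.0072  0.    ]]
cartons top z.042 [[ 0.4679 -0.0609  0.042 ]
 [ 0.5631 -0.1291  0.042 ]]
handle [[ 0.4266 -0.2782  0.062 ]] lever [[0.5724 0.3377 0.17  ]]
```

View pics/crop1.png

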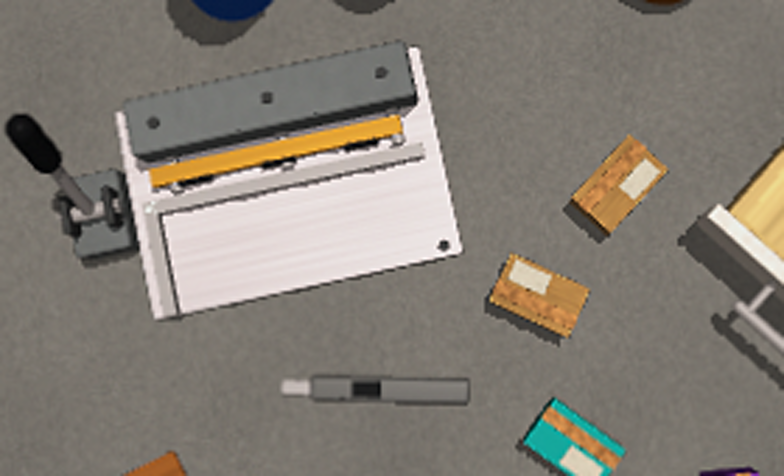

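The crop confirms two brown cartons with label and tape, at crop (538,296) and (620,186). There is no third; the one at (572,440) is turquoise. The bed corners are at crop (158,318), (461,252) and (418,47). I now take the wrist camera over the jig.

Call:
carry_out(moves=[-0.75,-0.52,-0.3,0,-1,-0.75,-0.52,-0.3,0,-1,-0.75,-0.52,-0.3,0,-1,-0.75,-0.52,-0.3,0,-1,-0.75,-0.52,-0.3,0,-1])

```text
time: 0.75
position: [0.3531, 0.4423, 0.3043]
tool_rot: [0.003, 0.2, 0.98, 0.0]
force: [0.4, 0.5, -0.1]
grip_width: 0.0857
gripper_force: 0.0
```

Call:
carry_out(moves=[-0.75,-0.52,0,0,-1,-0.75,-0.52,0,0,-1,-0.75,-0.52,0,0,-1,-0.75,-0.52,0,0,-1,-0.75,-0.52,0,0,-1])

```text
time: 1.25
position: [0.4493, 0.2887, 0.3019]
tool_rot: [0.001, 0.199, 0.98, -0.001]
force: [-0.3, 0.5, -0.4]
grip_width: 0.0856
gripper_force: 0.0
```

Run:
```python
from h import *
print(status.state()["joint_pos"],status.state()["time"])
print(tomove([.55,.14,.27],102))
t=cam("top")
uv=np.array([[158,318],[461,252],[418,47]])/2.8+[140,165]
P=onz(t,uv,.012);print(P, np.linalg.norm(np.diff(P,axis=0),axis=1))
```

```text
[-0.35982354  0.2206413  -0.30684314  1.7745253   0.07510984  1.15830761
  0.48027637] 1.25
(array([-0.753, -0.488,  0.162]), np.float64(157.04549632543075), np.float64(1.8348498775143582))
[[0.43995319 0.27244716 0.012     ]
 [0.50414423 0.00629826 0.012     ]
 [0.68653952 0.04911509 0.012     ]] [0.27378043 0.18735347]
```

Call:
carry_out(moves=[-0.75,-0.49,0.16,1,-1,-0.75,-0.49,0.16,1,-1,-0.75,-0.49,0.16,1,-1,-0.75,-0.49,0.16,1,-1,-0.75,-0.49,0.16,1,-1])

```text
time: 1.8
position: [0.5489, 0.142, 0.269]
tool_rot: [0.0, 0.445, 0.896, -0.001]
force: [0.9, -0.0, -0.1]
grip_width: 0.0856
gripper_force: 0.0
```

Call:
carry_out(moves=[0,0,0,0.83,-1,0,0,0,0.83,-1,0,0,0,0.83,-1,0,0,0,0.83,-1,0,0,0,0.83,-1])

```text
time: 2.3
position: [0.5467, 0.1482, 0.2703]
tool_rot: [-0.0, 0.622, 0.783, 0.0]
force: [0.0, 0.1, 0.7]
grip_width: 0.0854
gripper_force: 0.0
```

Run:
```python
from h import *
print(tomove([.55,.14,.27],102))
w=cam("wrist");cv2.imwrite("pics/w1.png",w["img"]);np.save("w1.npy",w,allow_pickle=True)
```

```text
(array([-0.044,  0.007,  0.002]), np.float64(103.07065528833408), np.float64(0.03568850961113602))
```

View pics/w1.png

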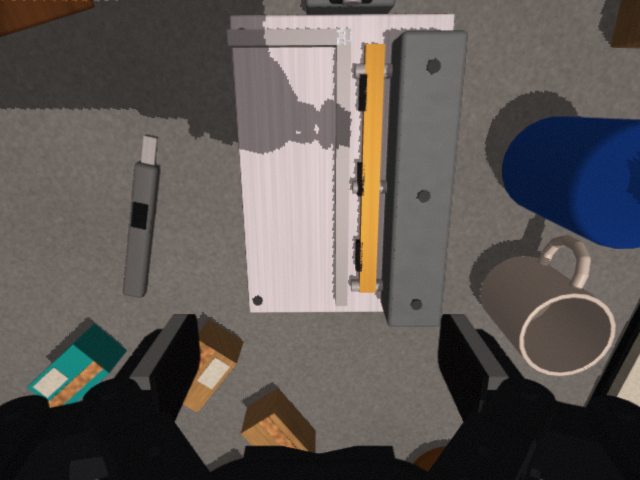

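The wrist view shows the bed corners at (231,16), (250,312) and (453,14), the back fence with its front edge at u≈336, and the inner corner at about (336,46). Turquoise is at (75,370); the brown cartons are at (210,370) and (280,430).

```bash
cat > jig.py <<'E'
from h import *
def frame(P2,L2):
    "rigid 2D fit local->world; returns yaw, t"
    a=L2-L2.mean(0);b=P2-P2.mean(0)
    th=np.arctan2((a[:,0]*b[:,1]-a[:,1]*b[:,0]).sum(),(a*b).sum())
    c,s=np.cos(th),np.sin(th);M=np.array([[c,-s],[s,c]])
    return th,P2.mean(0)-M@L2.mean(0),M
E
python3 - <<'E'
from jig import *
np.set_printoptions(precision=4,suppress=True)
w=np.load("w1.npy",allow_pickle=True).item()
g=cv2.cvtColor(w["img"],cv2.COLOR_BGR2GRAY)
uv=cv2.cornerSubPix(g,np.float32([[231,16],[250,312],[453,14],[336,46],[347,305]]).reshape(-1,1,2),(6,6),(-1,-1),(3,50,.01)).reshape(-1,2)
print(uv)
P=onz(w,uv[:3],.012)[:,:2];L=np.array([[-.07,.145],[-.07,-.135],[.12,.145]])
th,t,M=frame(P,L);print(P,np.degrees(th),t,P-(L@M.T+t))
print("corner expected",M@[.02,.12]+t,"direct",onz(w,uv[3:],.012),onz(w,uv[3:],.026))
print("fence end exp", M@[.02,-.12]+t)
hsv=cv2.cvtColor(w["img"],cv2.COLOR_BGR2HSV);print("centre cartons in w",proj(w,[[.468,-.061,.042],[.563,-.129,.042],[*(M@[.02,.12]+t),.012]]))
E
```

```text
[[230.0078  15.5445]
 [250.     312.    ]
 [454.0304  13.8923]
 [335.8741  45.7542]
 [347.     305.    ]]
[[0.4396 0.2763]
 [0.5047 0.0057]
 [0.6226 0.3197]] 13.523934752434627 [0.5409 0.1519] [[ 0.0007 -0.0002]
 [ 0.0003  0.0014]
 [-0.001  -0.0012]]
corner expected [0.5323 0.2733] direct [[0.5318 0.2742 0.012 ]
 [0.6021 0.0366 0.012 ]] [[0.5317 0.2724 0.026 ]
 [0.5994 0.0433 0.026 ]]
fence end exp [0.5884 0.0399]
centre cartons in w [[198.239  376.0561]
 [276.4461 444.9373]
 [336.136   47.0338]]
```

Call:
carry_out(moves=[-0.93,-0.62,0.2,1,-1,-0.93,-0.62,0.2,1,-1,-0.93,-0.62,0.2,1,-1,-0.93,-0.62,0.2,1,-1,-0.93,-0.62,0.2,1,-1,-0.93,-0.62,0.2,1,-1])

```text
time: 2.95
position: [0.4649, -0.0665, 0.2298]
tool_rot: [-0.0, 0.807, 0.591, -0.001]
force: [-0.4, -0.1, -1.0]
grip_width: 0.0852
gripper_force: 0.0
```

```bash
cat >> h.py <<'E'
def cartons(d,zt=.042):
    "brown carton outlines of the top face: mask, min-area box of biggest face"
    hsv=cv2.cvtColor(d["img"],cv2.COLOR_BGR2HSV)
    m=cv2.inRange(hsv,(5,70,40),(24,255,255))
    m=cv2.morphologyEx(m,cv2.MORPH_CLOSE,np.ones((9,9)))
    return [c for c in cv2.findContours(m,0,2)[0] if cv2.contourArea(c)>1500]
E
python3 - <<'E'
from h import *
np.set_printoptions(precision=4,suppress=True)
w=cam("wrist");cv2.imwrite("pics/w2.png",w["img"]);np.save("w2.npy",w,allow_pickle=True)
for c in cartons(w):
    print(cv2.contourArea(c),cv2.boundingRect(c),cv2.approxPolyDP(c,6,True).reshape(-1,2).tolist())
E
```

```text
1768.0 (505, 352, 108, 56) [[505, 352], [557, 401], [588, 407], [593, 396], [612, 395]]
6036.5 (399, 191, 117, 93) [[421, 191], [399, 233], [407, 250], [487, 283], [515, 237]]
5631.0 (289, 146, 68, 103) [[300, 146], [289, 242], [344, 248], [356, 157]]
```

View pics/w2.png

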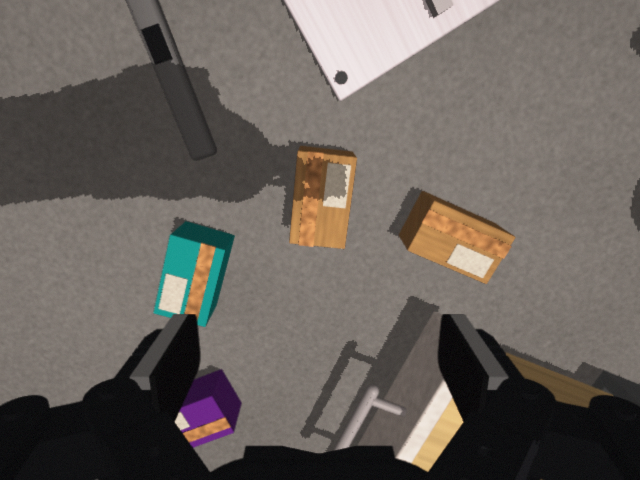

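The wrist view shows carton A's top face at (300,157), (355,160), (344,248), (290,243) and carton B's at (433,198), (515,237), (487,283), (409,248). Their labels are at (337,185) and (470,261).

Run:
```python
from h import *
np.set_printoptions(precision=4,suppress=True)
w1=np.load("w1.npy",allow_pickle=True).item();w=np.load("w2.npy",allow_pickle=True).item();t=cam("top")
A=np.float64([[300,157],[355,160],[344,248],[290,243]]);B=np.float64([[433,198],[515,237],[487,283],[409,248]])
for n,q,(i,j) in(("A",A,(1,2)),("B",B,(0,1))):
    P=onz(w,q,.042);c=P.mean(0);e=(P[2]-P[1]+P[3]-P[0])/2;f=(P[1]-P[0]+P[2]-P[3])/2
    L=e if np.linalg.norm(e)>np.linalg.norm(f) else f
    print(n,c,"sizes",np.linalg.norm(e),np.linalg.norm(f),"yaw",np.degrees(np.arctan2(L[1],L[0]))%180)
print("label A z",tri(w1,[[213,374]],w,[[337,185]]),tri(t,[[529/2.8+140,276/2.8+165]],w,[[337,185]]))
print("label B z",tri(t,[[640/2.8+140,178/2.8+165]],w,[[470,261]]))
print(tomove([.468,-.061,.12],65))
```

```text
A [ 0.4674 -0.0642  0.042 ] sizes 0.07084955741794094 0.04323021893671494 yaw 65.83891504554826
B [ 0.5656 -0.1292  0.042 ] sizes 0.04439781067294088 0.07500843813350891 yaw 137.44386389014875
label A z [[ 0.4828 -0.053   0.0449  0.0003]] [[ 0.483  -0.0532  0.0444  0.    ]]
label B z [[ 0.5692 -0.1473  0.0423  0.0003]]
(array([0.007, 0.002, 0.553]), np.float64(72.71253025259524), np.float64(0.2570843417531743))
```

Call:
carry_out(moves=[-0.009,0.004,0.6,0.225,-1,-0.009,0.004,0.6,0.225,-1,-0.009,0.004,0.6,0.225,-1,-0.009,0.004,0.6,0.225,-1])

```text
time: 3.45
position: [0.4653, -0.0622, 0.1075]
tool_rot: [-0.002, 0.838, 0.546, -0.002]
force: [-0.4, 0.3, 0.4]
grip_width: 0.085
gripper_force: 0.0
```

Run:
```python
from h import *
np.set_printoptions(precision=4,suppress=True)
print(tomove([.4675,-.0642,.029],66))
w=cam("wrist");cv2.imwrite("pics/w3.png",w["img"]);print(status.state()["position"])
for c in cartons(w): print(cv2.contourArea(c),cv2.boundingRect(c),cv2.approxPolyDP(c,6,True).reshape(-1,2).tolist())
print(proj(w,[[.4675,-.0642,.042]]))
```

```text
(array([-0.004,  0.016,  0.392]), np.float64(66.15200629173769), np.float64(0.005066876391255922))
[ 0.467  -0.0627  0.1094]
15661.0 (443, 222, 192, 137) [[472, 222], [443, 285], [459, 313], [591, 358], [634, 285], [585, 257]]
13393.0 (278, 177, 95, 153) [[286, 177], [278, 191], [283, 327], [366, 327], [372, 191], [363, 177]]
[[326.2757 265.8643]]
```

View pics/w3.png

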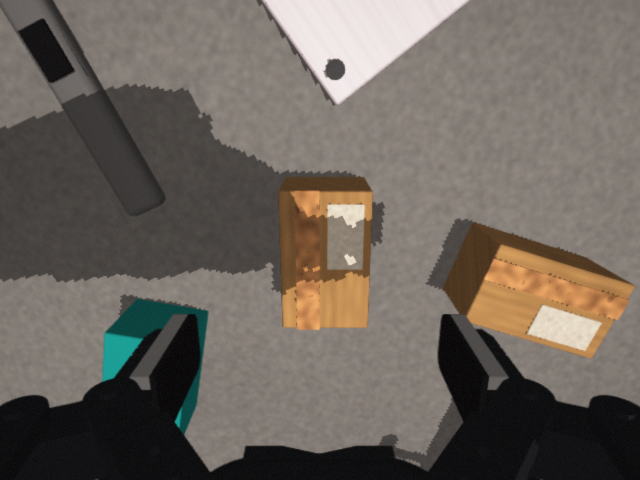

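The close view shows carton A's top face at (279,191), (372,191), (367,327), (283,327), square to the fingers. Turquoise and carton B are clear of the finger paths. I descend and grasp.

Call:
carry_out(moves=[0.013,0.005,0.2,0,-1,0.013,0.005,0.39,0,-1,0.013,0.005,0.395,0,-1,0.013,0.005,0.395,0,0.3,0.013,0.005,0.395,0,1,0.013,0.005,0.395,0,1,0.013,0.005,0.395,0,1,0.013,0.005,0.395,0,1], newtons=40)

```text
time: 4.3
position: [0.4709, -0.0624, 0.0337]
tool_rot: [0.001, 0.839, 0.544, 0.002]
force: [-1.7, 0.8, 8.4]
grip_width: 0.0448
gripper_force: 40.8
```

Call:
carry_out(moves=[0,0,-0.2,0,1,0,0,-0.4,0,1,0,0,-0.4,-0.5,1,0,0,-0.4,-1,1,0,0,-0.4,-1,1,0,0,-0.4,-1,1,0,0,-0.4,-1,1,0,0,-0.4,-1,1])

```text
time: 5.1
position: [0.4695, -0.0627, 0.1122]
tool_rot: [0.001, 0.671, 0.742, 0.0]
force: [-0.2, 0.4, -2.3]
grip_width: 0.0453
gripper_force: 43.3
```

Run:
```python
from jig import *
th=np.radians(13.5);M=np.array([[np.cos(th),-np.sin(th)],[np.sin(th),np.cos(th)]]);c=np.array([.5323,.2735])
print("target", c+M@[-.026,-.042],c+M@[-.03,-.075]);p=c+M@[-.03,-.05]
print(tomove([*p,.115],103.5),status.state()["position"],status.state()["force"])
```

```text
target [0.51682309 0.22659088] [0.5206373 0.1935689]
(array([ 1.373,  0.366, -0.014]), np.float64(95.76210900030485), np.float64(-0.257929699989838)) [ 0.46951077 -0.06267471  0.11222875] [-0.20005238  0.44591662 -2.29044767]
```

Call:
carry_out(moves=[0.2,0.05,0,-0.13,1,0.4,0.1,0,-0.26,1,0.6,0.15,0,-0.26,1,0.8,0.2,0,-0.26,1,0.9,0.24,0,-0.26,1,0.9,0.24,0,-0.26,1])

```text
time: 5.7
position: [0.4991, 0.1265, 0.1119]
tool_rot: [-0.0, 0.616, 0.788, 0.002]
force: [0.2, -0.4, -2.2]
grip_width: 0.0449
gripper_force: 43.2
```

Run:
```python
from jig import *
th=np.radians(13.5);M=np.array([[np.cos(th),-np.sin(th)],[np.sin(th),np.cos(th)]]);c=np.array([.5323,.2735])
p=c+M@[-.03,-.05]
print(tomove([*p,.115],103.5),status.state()["force"])
w=cam("wrist");cv2.imwrite("pics/w4.png",w["img"])
```

```text
(array([ 0.425,  0.186, -0.014]), np.float64(103.97355154907724), np.float64(0.01578505163590762)) [ 0.16719477 -0.35457493 -2.18336074]
```

View pics/w4.png

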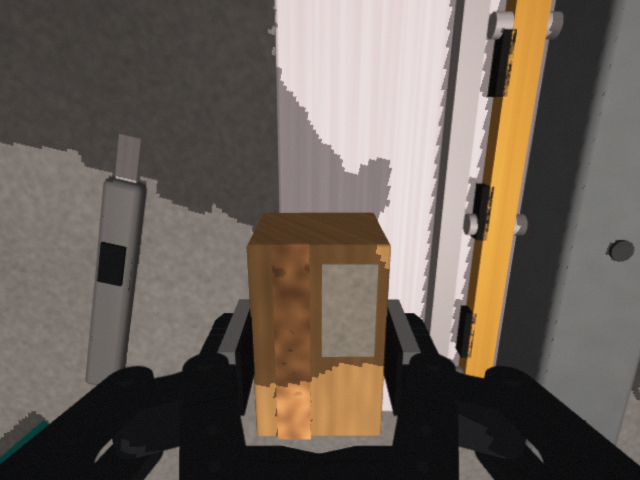

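The carton is held square between the pads, with its top face at v 244–436. The jig lies ahead and to the right.

```bash
cat >> jig.py <<'E'
th=np.radians(13.5);MJ=np.array([[np.cos(th),-np.sin(th)],[np.sin(th),np.cos(th)]]);CJ=np.array([.5323,.2735])
def j2w(x,y): return CJ+MJ@[x,y]
def w2j(p): return MJ.T@(np.array(p)[:2]-CJ)
E
python3 - <<'E'
from jig import *
np.set_printoptions(precision=4,suppress=True)
w=cam("wrist");s=status.state();z=s["position"][2]+.0083
P=onz(w,[[248,244],[389,244],[380,436],[257,438]],z);M=rot(s["tool_rot"])
Q=(P-s["position"])@M;print(Q,Q.mean(0))
off=MJ@np.array([0,0]);c=P.mean(0);print("carton jig",w2j(c),"tcp jig",w2j(s["position"]))
d=j2w(-.028,-.046)-c[:2];print("shift",M.T@np.r_[d,0]/.2)
E
```

```text
[[ 0.0383 -0.0225 -0.0083]
 [ 0.0384  0.0221 -0.0083]
 [-0.0367  0.0227 -0.0083]
 [-0.0376 -0.0229 -0.0083]] [ 0.0006 -0.0002 -0.0083]
carton jig [-0.0687 -0.139 ] tcp jig [-0.0685 -0.1396]
shift [ 0.4645  0.2052 -0.0002]
```

Call:
carry_out(moves=[0.23,0.1,0,0.016,1,0.465,0.205,0,0.016,1,0.465,0.205,0,0.016,1,0.465,0.205,0,0.016,1,0.465,0.205,0.15,0.016,1,0.465,0.205,0.26,0.016,1,0.465,0.205,0.3,0.016,1,0.465,0.205,0.3,0.016,1])

```text
time: 6.6
position: [0.5153, 0.2188, 0.0501]
tool_rot: [-0.0, 0.622, 0.783, -0.002]
force: [-0.4, -0.9, -2.9]
grip_width: 0.0454
gripper_force: 43.2
```

Run:
```python
from jig import *
s=status.state();print(s["position"],s["force"],w2j(s["position"]))
```

```text
[0.51533669 0.21878432 0.05013787] [-0.35381047 -0.89687712 -2.86779271] [-0.02926773 -0.04924387]
```

Call:
carry_out(moves=[0.005,0.003,0.022,0,1,0.005,0.003,0.022,0,1,0.005,0.003,0.022,0,1])

```text
time: 6.9
position: [0.5172, 0.2228, 0.0477]
tool_rot: [0.0, 0.621, 0.784, 0.001]
force: [1.2, 0.2, -2.0]
grip_width: 0.0454
gripper_force: 43.2
```

Call:
carry_out(moves=[0,0,0.008,0,1,0,0,0.008,0,1,0,0,0.008,0,1])

```text
time: 7.2
position: [0.5172, 0.2229, 0.0459]
tool_rot: [0.0, 0.621, 0.784, 0.001]
force: [0.2, -0.1, 1.3]
grip_width: 0.0451
gripper_force: 43.6
```

Contact with the bed. I release, then rise.

Call:
carry_out(moves=[0,0,0,0,0,0,0,0,0,-0.5,0,0,0,0,-1,0,0,-0.1,0,-1,0,0,-0.3,0,-1,0,0,-0.5,0,-1,0,0,-0.7,0,-1,0,0,-0.7,0,-1])

```text
time: 8.0
position: [0.5202, 0.2244, 0.1914]
tool_rot: [0.002, 0.621, 0.784, 0.005]
force: [0.5, 0.8, 0.1]
grip_width: 0.0853
gripper_force: 0.0
```

Run:
```python
from jig import *
np.set_printoptions(precision=4,suppress=True)
w=cam("wrist");s=status.state();print(s["position"],s["joint_pos"],s["grip_width"])
for c in cartons(w): print(cv2.contourArea(c),cv2.approxPolyDP(c,6,True).reshape(-1,2).tolist(),[w2j(p).round(3).tolist() for p in onz(w,cv2.approxPolyDP(c,6,True).reshape(-1,2),.054)])
t=cam("top")
hsv=cv2.cvtColor(t["img"],cv2.COLOR_BGR2HSV)
m=cv2.inRange(hsv,(8,90,60),(22,255,255));m=cv2.morphologyEx(m,cv2.MORPH_CLOSE,np.ones((7,7)))
for c in cv2.findContours(m,0,2)[0]:
    if 300<cv2.contourArea(c)<1000: r=cv2.minAreaRect(c);print(r,onz(t,[r[0]],.03))
print(tomove([.5656,-.1292,.2],137.4))
```

```text
[0.5186 0.2236 0.1885] [-0.3819  0.3748 -0.0901  1.8348  0.0415  0.9271 -0.2598] 0.08556271345119787
7546.5 [[281, 166], [280, 279], [343, 279], [342, 167]] [[-0.047, -0.004], [-0.05, -0.083], [-0.006, -0.084], [-0.007, -0.005]]
5727.5 [[404, 152], [380, 158], [373, 415], [391, 414]] [[0.032, 0.004], [0.017, 0.001], [0.02, -0.201], [0.034, -0.2]]
5081.5 [[20, 0], [0, 0], [0, 125], [65, 105]] [[-0.191, 0.09], [-0.202, 0.09], [-0.219, 0.022], [-0.177, 0.034]]
((165.62490844726562, 432.6143798828125), (18.054054260253906, 74.9459457397461), 71.07535552978516) [[0.064  0.3336 0.03  ]]
((8.499998092651367, 406.4999694824219), (16.999996185302734, 122.99998474121094), 0.0) [[0.0978 0.754  0.03  ]]
((51.5, 349.5), (39.0, 9.0), 90.0) [[0.2515 0.6345 0.03  ]]
((33.66697311401367, 348.4898681640625), (9.6622314453125, 39.284996032714844), 1.7357046604156494) [[0.2511 0.6841 0.03  ]]
((206.4000244140625, 359.3000183105469), (65.29318237304688, 21.913463592529297), 63.43495178222656) [[0.2462 0.2369 0.03  ]]
((53.94475173950195, 290.0497131347656), (10.301531791687012, 40.36518478393555), 3.012787342071533) [[0.4002 0.6344 0.03  ]]
((36.029232025146484, 289.4738464355469), (10.206483840942383, 39.55012130737305), 3.179830312728882) [[0.3997 0.6843 0.03  ]]
((216.07691955566406, 246.88462829589844), (20.199960708618164, 31.18246841430664), 78.69007110595703) [[0.5182 0.2223 0.03  ]]
((360.520751953125, 230.5191650390625), (19.104888916015625, 32.72701644897461), 42.709388732910156) [[ 0.5656 -0.1289  0.03  ]]
((241.18704223632812, 217.86497497558594), (7.370232105255127, 85.06144714355469), 77.79953002929688) [[0.5907 0.1633 0.03  ]]
(array([-1.769, -0.167, -0.069]), np.float64(103.22363843537036), np.float64(-1.1392120521543214))
```

Call:
carry_out(moves=[-0.9,-0.085,0,-0.5,-1,-0.9,-0.085,0,-1,-1,-0.9,-0.085,0,-1,-1,-0.9,-0.085,0,-1,-1,-0.9,-0.085,0,-1,-1])

```text
time: 8.6
position: [0.5404, 0.0349, 0.1832]
tool_rot: [-0.001, 0.401, 0.916, -0.003]
force: [-0.3, -0.2, 0.1]
grip_width: 0.0854
gripper_force: 0.0
```

Run:
```python
from jig import *
print(tomove([.5656,-.129,.12],137.4))
```

```text
(array([-0.687, -0.463,  0.319]), np.float64(132.77243333074085), np.float64(-0.15425222230863841))
```

Call:
carry_out(moves=[-0.687,-0.463,0,-0.155,-1,-0.687,-0.463,0,-0.155,-1,-0.687,-0.463,0,-0.155,-1,-0.687,-0.463,0.3,-0.155,-1,-0.687,-0.463,0.32,-0.155,-1,-0.687,-0.463,0.32,-0.155,-1,-0.687,-0.463,0.32,-0.155,-1])

```text
time: 9.3
position: [0.5676, -0.1178, 0.1208]
tool_rot: [-0.001, 0.358, 0.934, 0.0]
force: [-0.3, -0.5, 0.4]
grip_width: 0.0855
gripper_force: 0.0
```

Run:
```python
from jig import *
np.set_printoptions(precision=4,suppress=True)
w=cam("wrist");s=status.state();cv2.imwrite("pics/w5.png",w["img"]);print(s["position"],s["joint_pos"])
for c in cartons(w): print(cv2.contourArea(c),cv2.approxPolyDP(c,6,True).reshape(-1,2).tolist())
print(proj(w,[[.5656,-.129,.042]]))
```

```text
[ 0.5685 -0.1178  0.1219] [ 0.2158  0.4902 -0.0729  1.8362  0.0456  0.8165  0.9584]
1808.0 [[108, 380], [0, 382], [0, 406], [28, 395], [44, 397], [50, 408], [75, 403]]
11729.5 [[264, 188], [255, 203], [262, 328], [340, 328], [339, 188]]
[[302.3538 267.6542]]
```

View pics/w5.png

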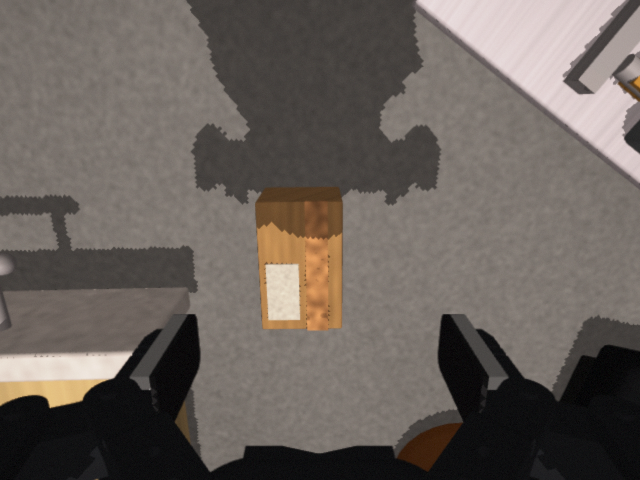

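Carton B's top face is at (257,203), (342,201), (341,328), (262,328). The drawer panel end at (190,370) lies near the left finger's path, so I check clearance.

Run:
```python
from jig import *
np.set_printoptions(precision=4,suppress=True)
w=cam("wrist");s=status.state();M=rot(s["tool_rot"])
P=onz(w,[[257,203],[342,201],[341,328],[262,328]],.042);Q=(P-s["position"])@M
print(Q,Q.mean(0),P.mean(0));e=(Q[0]-Q[3]+Q[1]-Q[2]);print("ang",np.degrees(np.arctan2(e[1],e[0])))
print("panel",(onz(w,[[190,355],[190,380]],.087)-s["position"])@M-Q.mean(0))
```

```text
[[ 0.0305 -0.0332  0.0805]
 [ 0.0315  0.0113  0.0805]
 [-0.0436  0.012   0.0806]
 [-0.0435 -0.0337  0.0805]] [-0.0063 -0.0109  0.0805] [ 0.5665 -0.1303  0.042 ]
ang -0.05966468706429072
panel [[-0.0251 -0.0498 -0.0451]
 [-0.0387 -0.051  -0.045 ]]
```

Call:
carry_out(moves=[0,-0.054,0,0,-0.5,0,-0.054,0,0,-0.5,0,-0.054,0.25,0,-0.5,0,-0.054,0.44,0,-0.5,0,-0.054,0.46,0,-0.5,0,-0.054,0.46,0,0.5,0,-0.054,0.46,0,1,0,-0.054,0.46,0,1], newtons=40)

```text
time: 10.2
position: [0.5621, -0.1283, 0.0313]
tool_rot: [0.002, 0.359, 0.933, 0.0]
force: [-0.1, 0.1, -2.2]
grip_width: 0.045
gripper_force: 42.9
```

Call:
carry_out(moves=[0,0,0,0,1,0,0,0,0,1])

```text
time: 10.4
position: [0.5613, -0.1282, 0.0304]
tool_rot: [0.001, 0.359, 0.933, 0.0]
force: [-1.6, -0.3, 1.9]
grip_width: 0.0451
gripper_force: 43.4
```

Gripped, with TCP 30.4 mm above the carton's underside. I lift and turn toward the jig.

Call:
carry_out(moves=[0,0,-0.2,0,1,0,0,-0.42,0,1,0,0,-0.42,0,1,0,0,-0.42,0.5,1,0,0,-0.42,1,1,0,0,-0.42,1,1,0,0,-0.42,1,1,0,0,-0.42,1,1])

```text
time: 11.2
position: [0.5602, -0.1279, 0.1129]
tool_rot: [-0.0, 0.589, 0.808, -0.0]
force: [1.2, -0.2, -2.0]
grip_width: 0.0449
gripper_force: 43.0
```

Run:
```python
from jig import *
s=status.state();print(s["position"],s["force"],s["grip_width"])
print(tomove([*j2w(-.029,-.15),.115],103.5))
```

```text
[ 0.56018088 -0.12786108  0.11286298] [ 1.24260423 -0.16119316 -2.02014413] 0.04488268664894382
(array([ 1.216,  0.281, -0.011]), np.float64(107.85571287889492), np.float64(0.14519042929649686))
```

Call:
carry_out(moves=[0.2,0.06,0,0.145,1,0.4,0.12,0,0.145,1,0.6,0.18,0,0.145,1,0.8,0.24,0,0.145,1,0.9,0.25,0,0.145,1,0.9,0.25,0,0.145,1])

```text
time: 11.8
position: [0.5518, 0.0641, 0.113]
tool_rot: [-0.001, 0.615, 0.788, 0.001]
force: [0.6, -0.3, -1.9]
grip_width: 0.0452
gripper_force: 43.0
```

Run:
```python
from jig import *
np.set_printoptions(precision=4,suppress=True)
w=cam("wrist");s=status.state();cv2.imwrite("pics/w6.png",w["img"]);print(s["position"],s["force"],s["grip_width"])
for c in cartons(w): print(cv2.contourArea(c),cv2.approxPolyDP(c,6,True).reshape(-1,2).tolist())
print(tomove([*j2w(-.029,-.15),.115],103.5),w2j(s["position"]))
```

```text
[0.5523 0.0611 0.113 ] [ 0.3612 -0.8081 -3.5128] 0.04507378497200562
29743.5 [[263, 226], [246, 263], [255, 445], [314, 453], [380, 446], [391, 263], [375, 227]]
9613.0 [[472, 0], [432, 0], [413, 280], [441, 280]]
(array([ 0.306,  0.008, -0.01 ]), np.float64(103.88628684013914), np.float64(0.012876228004637369)) [-0.0301 -0.2112]
```

View pics/w6.png

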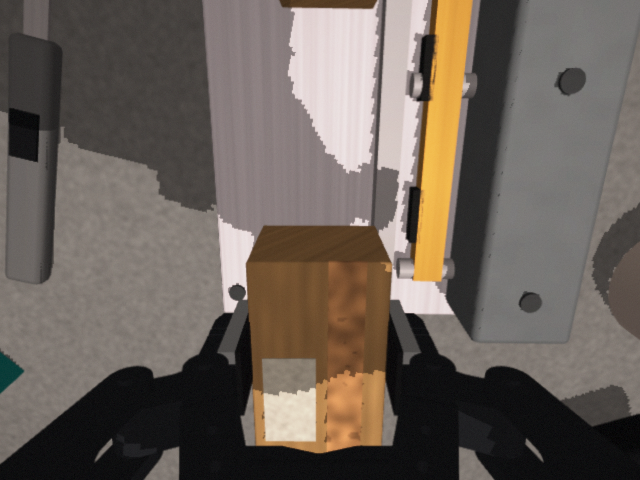

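Carton B is still held square, front end at v=263; carton A's near end shows at the top (330,3).

Call:
carry_out(moves=[0.22,0.005,0,0.01,1,0.45,0.01,0,0.01,1,0.45,0.01,0,0.01,1,0.45,0.01,0,0.01,1,0.45,0.01,0.15,0.01,1,0.45,0.01,0.3,0.01,1,0.45,0.01,0.335,0.01,1,0.45,0.01,0.335,0.01,1])

```text
time: 12.65
position: [0.5331, 0.1441, 0.0451]
tool_rot: [-0.001, 0.622, 0.783, -0.002]
force: [-0.1, 0.6, -2.8]
grip_width: 0.0451
gripper_force: 42.9
```

Run:
```python
from jig import *
s=status.state();print(s["position"],s["force"],w2j(s["position"]),s["grip_width"])
```

```text
[0.53307786 0.14412814 0.04511206] [-0.07106682  0.64662563 -2.83151842] [-0.02944489 -0.1259789 ] 0.0450942497623725
```

Call:
carry_out(moves=[0,0,0.01,0,1,0,0,0.018,0,1,0,0,0.018,0,1,0,0,0.018,0,1])

```text
time: 13.05
position: [0.5343, 0.1468, 0.0435]
tool_rot: [0.0, 0.621, 0.784, 0.001]
force: [0.0, 0.1, -2.9]
grip_width: 0.0454
gripper_force: 42.9
```

Call:
carry_out(moves=[0,0,0.01,0,1,0,0,0.01,0,1,0,0,0.01,0,1])

```text
time: 13.35
position: [0.5345, 0.1469, 0.0423]
tool_rot: [0.0, 0.621, 0.784, 0.001]
force: [-2.8, 0.0, 9.5]
grip_width: 0.0453
gripper_force: 44.5
```

Call:
carry_out(moves=[0,0,0,0,0,0,0,0,0,-0.3,0,0,0,0,-0.4,0,0,-0.1,0,-0.4,0,0,-0.3,0,-0.4,0,0,-0.55,0,0.5,0,0,-0.75,0,1,0,0,-0.75,0,1])

```text
time: 14.15
position: [0.5381, 0.1479, 0.1971]
tool_rot: [0.003, 0.621, 0.784, 0.005]
force: [0.4, 0.9, -0.5]
grip_width: 0.0166
gripper_force: 0.0
```

```bash
cat > meas.py <<'E'
from jig import *
np.set_printoptions(precision=4,suppress=True)
w=cam("wrist");s=status.state();print(s["position"],"tcp jig",w2j(s["position"]),s["force"])
for c in cartons(w):
    a=cv2.approxPolyDP(c,4,True).reshape(-1,2)
    print(cv2.contourArea(c),a.tolist(),[w2j(p).round(4).tolist() for p in onz(w,a,.054)])
E
python3 meas.py
```

```text
[0.5363 0.1474 0.1942] tcp jig [-0.0256 -0.1236] [-0.1802  0.7844 -0.1039]
16341.0 [[273, 42], [280, 280], [341, 280], [348, 44]] [[-0.0497, -0.0093], [-0.0509, -0.1654], [-0.0069, -0.1659], [-0.0044, -0.0105]]
6832.0 [[411, 31], [387, 31], [373, 308], [384, 332], [394, 331]] [[0.0333, -0.0037], [0.0189, -0.0036], [0.0171, -0.1886], [0.026, -0.2088], [0.0336, -0.2081]]
```

Call:
carry_out(moves=[-0.02,-0.15,0,0,1,-0.02,-0.3,0,0,1,-0.02,-0.3,0.2,0,1,-0.02,-0.3,0.4,0,1,-0.02,-0.3,0.6,0,1,-0.02,-0.3,0.76,0,1,-0.02,-0.3,0.76,0,1,-0.02,-0.3,0.76,0,1])

```text
time: 15.0
position: [0.4752, 0.1286, 0.0378]
tool_rot: [-0.001, 0.621, 0.784, -0.001]
force: [0.1, -0.3, 0.7]
grip_width: 0.0
gripper_force: 0.0
```

```bash
python3 meas.py
```

```text
[0.4765 0.129  0.0391] tcp jig [-0.088  -0.1275] [-0.1249  0.6952  0.923 ]
79256.5 [[437, 0], [422, 187], [434, 217], [419, 220], [408, 359], [415, 358], [417, 334], [425, 334], [432, 347], [431, 363], [449, 374], [453, 355], [507, 355], [502, 404], [565, 439], [573, 402], [582, 401], [591, 411], [587, 452], [618, 470], [634, 409], [639, 408], [639, 65], [629, 105], [561, 105], [578, 0]] [[-0.0606, -0.0249], [-0.0608, -0.0713], [-0.0567, -0.0801], [-0.0609, -0.081], [-0.0613, -0.1276], [-0.0591, -0.1273], [-0.059, -0.1185], [-0.0565, -0.1185], [-0.0539, -0.1232], [-0.0538, -0.1291], [-0.0476, -0.1333], [-0.047, -0.1261], [-0.0297, -0.1261], [-0.029, -0.145], [-0.0059, -0.1592], [-0.0058, -0.144], [-0.0029, -0.1436], [0.0007, -0.1476], [0.0025, -0.1647], [0.0146, -0.1724], [0.0146, -0.1466], [0.0161, -0.1462], [-0.0081, -0.0403], [-0.0083, -0.05], [-0.0259, -0.0497], [-0.0263, -0.0254]]
```

Call:
carry_out(moves=[0,0.05,0,0,1,0,0.08,0,0,1,0,0.1,0,0,1,0,0.115,0,0,1,0,0.13,0,0,1,0,0.14,0,0,1,0,0.14,0,0,1])

```text
time: 15.75
position: [0.5031, 0.1353, 0.0385]
tool_rot: [-0.0, 0.621, 0.784, -0.0]
force: [-2.9, -0.6, 2.8]
grip_width: -0.0
gripper_force: 1.7
```

```bash
python3 meas.py | head -1
```

```text
[0.5031 0.1353 0.0385] tcp jig [-0.0606 -0.1276] [-2.9634 -0.4712  2.5943]
```

Call:
carry_out(moves=[0,0.004,0,0,1,0,0.008,0,0,1,0,0.012,0,0,1,0,0.012,0,0,1])

```text
time: 16.2
position: [0.5044, 0.1353, 0.0385]
tool_rot: [-0.001, 0.621, 0.784, -0.001]
force: [-6.3, -0.6, 5.9]
grip_width: -0.0001
gripper_force: 3.7
```

```bash
python3 meas.py | head -1
```

```text
[0.5044 0.1353 0.0385] tcp jig [-0.0594 -0.1278] [-7.3419 -1.2512  6.8385]
```

Call:
carry_out(moves=[0,-0.06,0,0,1,0,-0.07,0,0,1,0.2,-0.07,0,0,1,0.4,-0.07,0,0,1,0.4,-0.07,0,0,1,0.4,-0.07,0,0,1])

```text
time: 16.85
position: [0.4741, 0.2123, 0.0389]
tool_rot: [0.0, 0.62, 0.785, 0.001]
force: [0.1, -0.6, -0.5]
grip_width: -0.0003
gripper_force: 0.0
```

Call:
carry_out(moves=[0,0.02,0,0,1,0,0.035,0,0,1,0,0.05,0,0,1,0,0.06,0,0,1,0,0.065,0,0,1,0,0.068,0,0,1,0,0.068,0,0,1])

```text
time: 17.55
position: [0.4857, 0.2123, 0.0383]
tool_rot: [-0.001, 0.621, 0.784, -0.002]
force: [-6.2, -2.9, 5.1]
grip_width: 0.0002
gripper_force: 3.1
```

```bash
python3 meas.py | head -1
```

```text
[0.4857 0.2123 0.0383] tcp jig [-0.0596 -0.0486] [-5.0907 -2.6938  3.9756]
```

Call:
carry_out(moves=[0,-0.08,0,0,1,-0.25,-0.1,0,0,1,-0.5,-0.1,0,0,1,-0.75,-0.1,0,0,1,-0.82,-0.1,0,0,1,-0.82,-0.1,0,0,1,-0.82,0.18,0,0,1,-0.82,0.18,0,0,1])

```text
time: 18.4
position: [0.5652, 0.0663, 0.0396]
tool_rot: [0.002, 0.62, 0.785, 0.003]
force: [0.4, 1.2, 1.4]
grip_width: -0.0001
gripper_force: 0.0
```

```bash
python3 meas.py | head -1
```

```text
[0.5641 0.0663 0.0393] tcp jig [-0.0174 -0.209 ] [0.798  0.2128 0.3576]
```

Call:
carry_out(moves=[0.08,-0.028,0,0,1,0.14,-0.028,0,0,1,0.16,-0.028,0,0,1,0.18,-0.028,0,0,1,0.2,-0.028,0,0,1,0.215,-0.028,0,0,1,0.23,-0.028,0,0,1,0.23,-0.028,0,0,1])

```text
time: 19.25
position: [0.5426, 0.1034, 0.0384]
tool_rot: [-0.0, 0.622, 0.783, -0.002]
force: [-2.8, -5.5, 1.5]
grip_width: 0.0002
gripper_force: 2.4
```

```bash
python3 meas.py | head -1
```

```text
[0.5426 0.1034 0.0384] tcp jig [-0.0297 -0.1678] [-2.6093 -5.4453  2.1211]
```

Call:
carry_out(moves=[0.01,0.01,0,0,1,0.02,0.01,0,0,1,0.03,0.01,0,0,1,0.036,0.01,0,0,1,0.036,0.01,0,0,1])

```text
time: 19.8
position: [0.5422, 0.1083, 0.0382]
tool_rot: [-0.0, 0.622, 0.783, -0.003]
force: [-3.1, -10.3, 3.0]
grip_width: 0.0004
gripper_force: 4.5
```

```bash
python3 meas.py | head -1
```

```text
[0.5422 0.1083 0.0382] tcp jig [-0.0289 -0.163 ] [-3.5364 -9.7285  3.3827]
```

Call:
carry_out(moves=[0.01,0,0,0,1,0.015,0,0,0,1,0.015,0,0,0,1,0.015,0,0,0,1])

```text
time: 20.25
position: [0.5417, 0.1104, 0.0382]
tool_rot: [0.0, 0.623, 0.782, -0.004]
force: [-3.0, -10.9, 3.0]
grip_width: -0.0
gripper_force: 5.4
```

```bash
python3 meas.py | head -1
```

```text
[0.5417 0.1103 0.0382] tcp jig [-0.0289 -0.1609] [ -3.3361 -11.348    4.3541]
```

Call:
carry_out(moves=[0.01,0,0,0,1,0.015,0,0,0,1,0.015,0,0,0,1,0.015,0,0,0,1])

```text
time: 20.7
position: [0.5417, 0.1104, 0.0382]
tool_rot: [0.001, 0.623, 0.782, -0.004]
force: [-3.1, -17.5, 3.9]
grip_width: -0.0001
gripper_force: 8.2
```

```bash
python3 meas.py | head -1
```

```text
[0.5417 0.1104 0.0383] tcp jig [-0.0289 -0.1608] [ -2.3315 -16.7496   3.7705]
```

Call:
carry_out(moves=[-0.1,0,0,0,1,-0.16,0,0,0,1,-0.16,-0.25,0,0,1,-0.16,-0.26,0,0,1,-0.16,-0.26,0,0,1,0.05,-0.26,0,0,1,0.23,-0.26,0,0,1,0.23,-0.26,0,0,1])

```text
time: 21.55
position: [0.482, 0.1597, 0.0394]
tool_rot: [-0.001, 0.618, 0.786, 0.003]
force: [0.2, 0.1, 0.4]
grip_width: -0.0002
gripper_force: 0.0
```

```bash
python3 meas.py | head -1
```

```text
[0.4825 0.1566 0.0393] tcp jig [-0.0757 -0.1021] [-0.0157 -0.6299 -0.0841]
```

Call:
carry_out(moves=[0,0.04,0,0,1,0,0.06,0,0,1,0,0.075,0,0,1,0,0.085,0,0,1,0,0.095,0,0,1,0,0.095,0,0,1])

```text
time: 22.2
position: [0.4996, 0.1554, 0.0384]
tool_rot: [-0.0, 0.621, 0.784, -0.001]
force: [-2.5, -1.5, 0.9]
grip_width: -0.0002
gripper_force: 0.9
```

Call:
carry_out(moves=[0,-0.08,0,0,1,0.2,-0.08,0,0,1,0.33,-0.08,0,0,1,0.33,-0.08,0,0,1,0.33,-0.03,0,0,1,0.33,-0.01,0,0,1,0.33,0,0,0,1,0.33,0,0,0,1])

```text
time: 23.0
position: [0.4843, 0.2194, 0.0384]
tool_rot: [-0.001, 0.622, 0.783, -0.001]
force: [-5.5, 0.1, 3.4]
grip_width: -0.0
gripper_force: 2.2
```

```bash
python3 meas.py | head -1
```

```text
[0.4842 0.2194 0.0384] tcp jig [-0.0594 -0.0414] [-4.6869 -0.2771  2.8231]
```

Call:
carry_out(moves=[0,-0.1,0,0,1,0,-0.1,-0.2,0,1,0,-0.1,-0.45,0,1,-0.17,0,-0.7,0,1,-0.17,0.1,-0.8,0,1,-0.17,0.18,-0.8,0,1,-0.17,0.18,-0.8,0,1,-0.17,0.18,-0.8,0,1])

```text
time: 23.85
position: [0.5277, 0.1947, 0.1981]
tool_rot: [-0.0, 0.622, 0.783, -0.001]
force: [-0.6, -0.3, 0.2]
grip_width: -0.0001
gripper_force: 0.0
```

```bash
python3 meas.py
python3 - <<'E'
from h import *
w=cam("wrist");cv2.imwrite("pics/w7.png",cv2.resize(w["img"][0:340,180:520],None,fx=1.7,fy=1.7))
E
```

```text
[0.5268 0.1949 0.1976] tcp jig [-0.0237 -0.0752] [-0.2017 -0.0812  0.8086]
11979.5 [[284, 109], [289, 310], [294, 310], [294, 269], [317, 269], [318, 297], [335, 296], [338, 310], [350, 310], [354, 110]] [[-0.0455, 0.0], [-0.0464, -0.1425], [-0.0427, -0.1425], [-0.0419, -0.1097], [-0.0254, -0.1098], [-0.0248, -0.132], [-0.0123, -0.1313], [-0.01, -0.1427], [-0.0011, -0.1428], [-0.0009, -0.0009]]
5866.0 [[383, 111], [373, 362], [390, 371], [409, 107]] [[0.0176, -0.0016], [0.0174, -0.1877], [0.0309, -0.1959], [0.0339, 0.0006]]
3927.5 [[0, 0], [0, 81], [66, 60], [42, 0]] [[-0.2087, 0.0607], [-0.2199, 0.0168], [-0.1774, 0.0288], [-0.1846, 0.0608]]
```

View pics/w7.png

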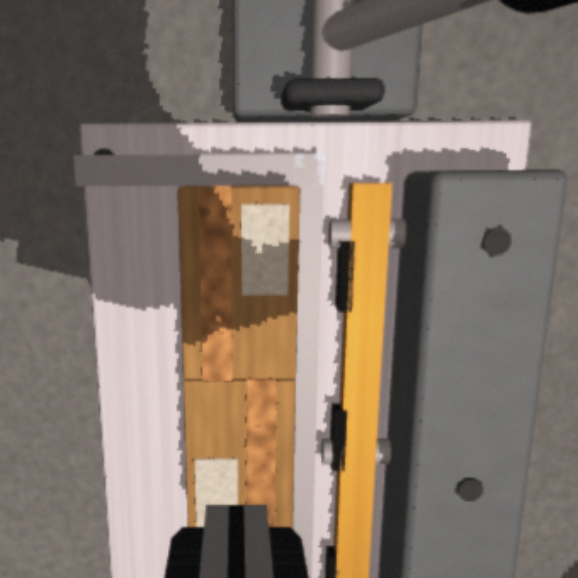

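The row is flush: carton edges at corner-frame x −0.9 and −45.5 mm, y from 0, with only a hairline seam at crop (240,380) between the two. Next the lever: I rise, travel and turn by −90°.

Call:
carry_out(moves=[0,0,-0.25,0,1,0,0,-0.5,-0.2,0,0.2,0.1,-0.55,-0.5,-1,0.4,0.25,-0.55,-0.8,-1,0.62,0.39,-0.55,-1,-1,0.62,0.39,-0.55,-1,-1,0.62,0.39,-0.55,-1,-1,0.62,0.39,-0.55,-1,-1])

```text
time: 24.75
position: [0.5749, 0.3327, 0.3077]
tool_rot: [-0.0, 0.398, 0.918, -0.001]
force: [0.4, 0.3, 0.1]
grip_width: 0.0855
gripper_force: 0.0
```

Call:
carry_out(moves=[0,0,0,-1,-1,0,0,0,-1,-1,0,0,0,-1,-1,0,0,0,-1,-1,0,0,0,-1,-1])

```text
time: 25.25
position: [0.5756, 0.332, 0.3091]
tool_rot: [0.0, 0.147, 0.989, -0.0]
force: [0.2, 0.6, -0.1]
grip_width: 0.0853
gripper_force: 0.0
```

Call:
carry_out(moves=[0,0,0,-1,-1,0,0,0,-1,-1,0,0,0,-1,-1,0,0,0,-1,-1,0,0,0,-1,-1])

```text
time: 25.75
position: [0.5755, 0.3329, 0.3089]
tool_rot: [0.0, -0.113, 0.994, -0.0]
force: [0.4, 0.0, -0.2]
grip_width: 0.0855
gripper_force: 0.0
```

Run:
```python
from jig import *
np.set_printoptions(precision=4,suppress=True)
s=status.state();print(s["position"],s["joint_pos"],w2j(s["position"]),s["force"])
print(tomove([*j2w(.0549,.05),.170],193.5))
w=cam("wrist");cv2.imwrite("pics/w8.png",w["img"])
print(proj(w,[[*j2w(.0529,.05),.1724]]))
```

```text
[0.5755 0.3329 0.3089] [-0.3783  0.4575 -0.2678  1.4357  0.1235  1.265   1.1412] [0.0559 0.0476] [ 0.3898  0.0428 -0.1508]
(array([0.005, 0.012, 0.694]), np.float64(-166.9702482702169), np.float64(-0.015674942340562364))
[[322.2378 223.1356]]
```

View pics/w8.png

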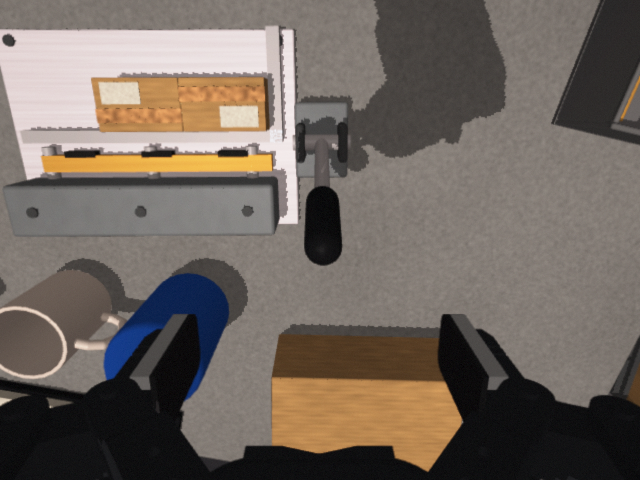

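The lever grip is at (323,225), where it was predicted (322,223). I descend around it and close.

Call:
carry_out(moves=[0.005,0.012,0.2,-0.015,-1,0.005,0.012,0.4,-0.015,-1,0.005,0.012,0.6,-0.015,-1,0.005,0.012,0.69,-0.015,-1,0.005,0.012,0.69,-0.015,0,0.005,0.012,0.69,-0.015,1,0.005,0.012,0.69,-0.015,1,0.005,0.012,0.69,-0.015,1], newtons=40)

```text
time: 26.6
position: [0.575, 0.3371, 0.1728]
tool_rot: [0.002, -0.119, 0.993, 0.001]
force: [0.1, -0.4, -0.4]
grip_width: 0.0282
gripper_force: 0.0
```

Run:
```python
from jig import *
np.set_printoptions(precision=4,suppress=True)
s=status.state();print(s["position"],w2j(s["position"]),s["force"],s["grip_width"],s["gripper_force"])
x0,z0=w2j(s["position"])[0],s["position"][2]+.008
hx,hz=.010,.055;r=np.hypot(x0-hx,z0-hz);a0=np.arctan2(x0-hx,z0-hz);print(r,a0)
for a in np.linspace(a0,a0-.8,9): print(round(a0-a,2),-(hx+r*np.sin(a)-x0)/.2,-(hz+r*np.cos(a)-z0)/.2)
```

```text
[0.575  0.3371 0.1728] [0.0563 0.0518] [ 0.0588 -0.4013 -0.4402] 0.028195035882549596 0.0
0.13410421040408874 0.35268445125078723
0.0 -0.0 -0.0
0.1 0.06397723399290227 -0.019978812209315994
0.2 0.1296294013822083 -0.03347074771776801
0.3 0.1963005274130854 -0.040340999565596225
0.4 0.26332445623277717 -0.04052092246734071
0.5 0.3300315068996826 -0.03400871869284158
0.6 0.39575516461395716 -0.020869456029565525
0.7 0.4598387403130726 -0.001234417646781144
0.8 0.5216419320918572 0.024700209642471715
```

Call:
carry_out(moves=[0,0,0,0,1,0,0,0,0,1,0.064,0,-0.02,0,1,0.13,0,-0.033,0,1,0.196,0,-0.04,0,1,0.263,0,-0.04,0,1,0.263,0,-0.04,0,1])

```text
time: 27.3
position: [0.5256, 0.3235, 0.1811]
tool_rot: [0.004, -0.118, 0.993, 0.0]
force: [7.0, -0.3, -1.1]
grip_width: 0.0231
gripper_force: 40.4
```

```bash
cat > lev.py <<'E'
from jig import *
np.set_printoptions(precision=4,suppress=True)
s=status.state();print(s["position"],w2j(s["position"]),s["force"],s["grip_width"],s["gripper_force"])
x0,z0=w2j(s["position"])[0],s["position"][2]+.008
hx,hz=.010,.055;r=np.hypot(x0-hx,z0-hz);a0=np.arctan2(x0-hx,z0-hz);print(r,.35-a0)
for a in (-.1,-.2,-.3,-.4,-.45,-.47,-.5): print(.35-a,-(hx+r*np.sin(a)-x0)/.2,-(hz+r*np.cos(a)-z0)/.2)
E
python3 lev.py
```

```text
[0.5256 0.3235 0.1811] [0.0051 0.0502] [ 6.9604 -0.2962 -1.0942] 0.023120878972053487 40.41179716587067
0.1341449912065781 0.386205261088285
0.44999999999999996 0.04268229677122287 0.002911278886424118
0.55 0.10897401094276706 0.01293029156319861
0.6499999999999999 0.1739343103999235 0.02951737922968281
0.75 0.23691413330353656 0.05250680918887529
0.8 0.2674637715227435 0.06633306075962797
0.82 0.2794836666289405 0.07228830299493935
0.85 0.29728420608151473 0.08166887865591915
```

Call:
carry_out(moves=[0.043,0,0.003,0,1,0.109,0,0.013,0,1,0.174,0,0.03,0,1,0.237,0,0.052,0,1,0.267,0,0.066,0,1,0.28,0,0.072,0,1,0.28,0,0.072,0,1])

```text
time: 28.0
position: [0.4728, 0.3108, 0.1676]
tool_rot: [0.005, -0.118, 0.993, 0.001]
force: [5.3, -2.6, 5.5]
grip_width: 0.0232
gripper_force: 39.0
```

```bash
python3 lev.py | head -2
```

```text
[0.4728 0.3108 0.1676] [-0.0492  0.0502] [ 5.2824 -2.5868  5.5373] 0.023183580099675045 39.00545597076416
0.13433737149829608 0.806201551974386
```

Call:
carry_out(moves=[0.01,0,0.004,0,1,0.015,0,0.006,0,1,0.015,0,0.006,0,1,0.015,0,0.006,0,1,0.015,0,0.006,0,1,0.015,0,0.006,0,1,0.015,0,0.006,0,1,0.015,0,0.006,0,1])

```text
time: 28.8
position: [0.4704, 0.3103, 0.1664]
tool_rot: [0.005, -0.118, 0.993, 0.001]
force: [6.8, -2.3, 5.5]
grip_width: 0.0227
gripper_force: 38.9
```

```bash
python3 lev.py | head -2
```

```text
[0.4704 0.3103 0.1664] [-0.0516  0.0502] [ 6.8334 -2.2657  5.4874] 0.02271801404476297 38.94885241985321
0.13438383764340806 0.8262620265067653
```

Call:
carry_out(moves=[0.01,0,0.004,0,1,0.02,0,0.008,0,1,0.02,0,0.008,0,1,0.02,0,0.008,0,1,0.02,0,0.008,0,1,0.02,0,0.008,0,1])

```text
time: 29.4
position: [0.4665, 0.3093, 0.1645]
tool_rot: [0.005, -0.118, 0.993, 0.001]
force: [7.0, -0.3, 3.7]
grip_width: 0.0229
gripper_force: 39.1
```

```bash
python3 lev.py | head -2
python3 - <<'E'
from h import *
w=cam("wrist");cv2.imwrite("pics/w9.png",w["img"])
E
```

```text
[0.4665 0.3093 0.1645] [-0.0557  0.0502] [ 6.9772 -0.33    3.6946] 0.022913385932157054 39.11648333072662
0.13461679613136188 0.8595073581085299
```

View pics/w9.png

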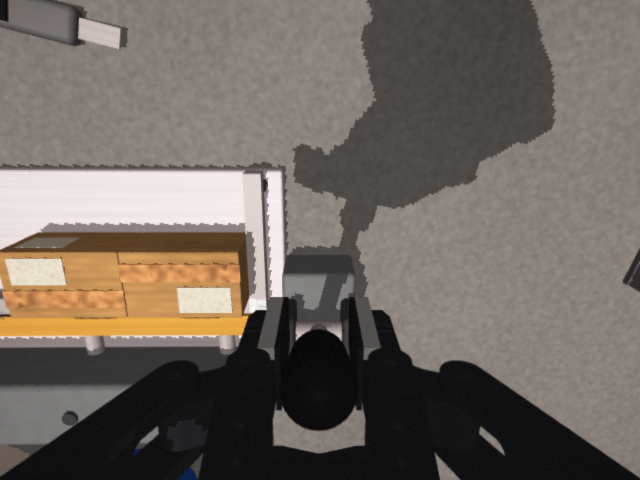

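The wrist view shows the pads around the grip, whose top cap is at about (319,380), and the row still flush. I check the lever angle by projection.

Run:
```python
from jig import *
np.set_printoptions(precision=1,suppress=True)
w=cam("wrist");s=status.state()
for th in (.5,.6,.7,.75,.8,.86):
    a=.35-th;print(th,[proj(w,[[*j2w(.01+r*np.sin(a),.05),.055+r*np.cos(a)]])[0] for r in (.088,.125,.162)])
g=cv2.cvtColor(w["img"],cv2.COLOR_BGR2GRAY)
print("col 319",[(v,int(g[v,319])) for v in range(300,450,5)])
```

```text
0.5 [array([318.1, 409.4]), array([318. , 468.9]), array([317.9, 567.4])]
0.6 [array([318.1, 390.9]), array([318. , 436.4]), array([317.9, 512.4])]
0.7 [array([318.1, 371.4]), array([318. , 401.9]), array([317.9, 452.5])]
0.75 [array([318.1, 361.5]), array([318. , 384.1]), array([317.9, 421.7])]
0.8 [array([318.1, 351.5]), array([318. , 366.3]), array([317.9, 390.7])]
0.86 [array([318.1, 339.5]), array([318., 345.]), array([317.9, 354.1])]
col 319 [(300, 125), (305, 81), (310, 72), (315, 70), (320, 70), (325, 70), (330, 9), (335, 10), (340, 6), (345, 14), (350, 9), (355, 11), (360, 15), (365, 11), (370, 9), (375, 11), (380, 15), (385, 14), (390, 17), (395, 17), (400, 18), (405, 18), (410, 12), (415, 11), (420, 13), (425, 13), (430, 58), (435, 128), (440, 133), (445, 119)]
```

The grip's lower edge at v≈428 matches 0.80 rad, so the lever is at its stop and the pads slip a little there. It has been held for over 1 s. I open to let it spring back.

Call:
carry_out(moves=[0,0,0,0,-1,0,0,0,0,-1,0,0,0,0,-1,0,0,0,0,-1,0,0,0,0,-1,0,0,0,0,-1])

```text
time: 30.1
position: [0.4613, 0.3091, 0.1613]
tool_rot: [-0.0, -0.119, 0.993, -0.0]
force: [0.2, 0.0, 0.3]
grip_width: 0.0856
gripper_force: 0.0
```

Call:
carry_out(moves=[0.1,0,-0.2,0,-1,0.1,0,-0.4,0,-1,0.1,0,-0.55,0,-1,0.1,0,-0.55,0,-1,0.1,0,-0.55,0,-1])

```text
time: 30.6
position: [0.4424, 0.3045, 0.2721]
tool_rot: [0.001, -0.119, 0.993, 0.0]
force: [0.0, -0.2, -1.6]
grip_width: 0.0855
gripper_force: 0.0
```

Run:
```python
from jig import *
np.set_printoptions(precision=4,suppress=True)
s=status.state();print(s["position"],s["joint_pos"],w2j(s["position"]),s["force"],s["time"])
w=cam("wrist")
for th in (0,.1):
    a=.35-th;print(th,[proj(w,[[*j2w(.01+r*np.sin(a),.05),.055+r*np.cos(a)]])[0] for r in (.088,.162)])
g=cv2.cvtColor(w["img"],cv2.COLOR_BGR2GRAY);m=np.uint8(g<25)*255;m[:, :250]=0;m[:,400:]=0
for c in cv2.findContours(m,0,2)[0]:
    if cv2.contourArea(c)>300: print(cv2.boundingRect(c))
t=cam("top");cv2.imwrite("pics/top2.png",cv2.resize(t["img"][80:340,370:610],None,fx=2.3,fy=2.3,interpolation=cv2.INTER_CUBIC))
hsv=cv2.cvtColor(t["img"],cv2.COLOR_BGR2HSV)
```

```text
[0.4424 0.3045 0.2721] [-0.3912  0.2518 -0.3088  1.8064  0.0857  1.0946  1.0794] [-0.0802  0.0512] [ 0.0498 -0.1819 -1.5981] 30.6
0 [array([316.5771, 379.7165]), array([316.0377, 486.9339])]
0.1 [array([316.5729, 372.3921]), array([316.0088, 473.8675])]
(250, 378, 150, 102)
```

View pics/top2.png

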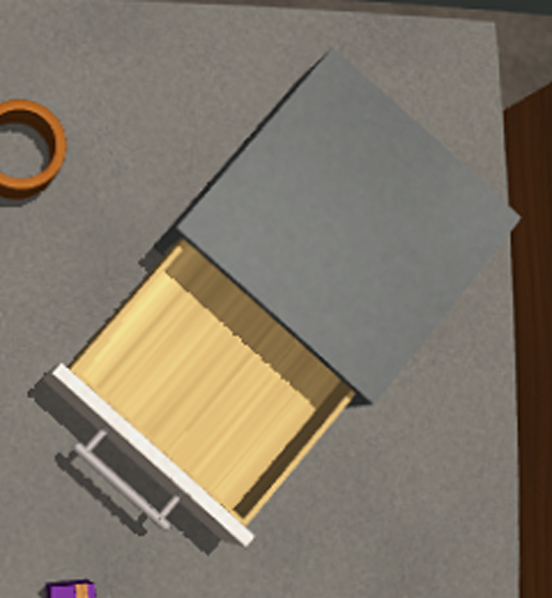

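The drawer crop shows the bar handle from (78,447) to (168,526) and the panel's top edge from (57,369) to (250,540). The inside is empty.

```bash
cat > dr.py <<'E'
from jig import *
np.set_printoptions(precision=4,suppress=True)
t=cam("top")
f=lambda a:np.float64(a)/2.3+[370,80]
H=onz(t,f([[78,447],[168,526]]),.062);Pn=onz(t,f([[57,369],[250,540]]),.087)
print(H,np.linalg.norm(H[1]-H[0]),Pn,np.linalg.norm(Pn[1]-Pn[0]))
v=(Pn[1]-Pn[0])[:2];v/=np.linalg.norm(v);x=np.array([-v[1],v[0]]);print("yaw x",np.degrees(np.arctan2(x[1],x[0])),"handle yaw",np.degrees(np.arctan2(*(H[1]-H[0])[[0,1]])))
mid=H.mean(0)[:2];print("handle",mid,"panel mid rel",(Pn.mean(0)[:2]-mid)@x,(Pn.mean(0)[:2]-mid)@v)
E
python3 dr.py; python3 -c "
from h import *
print(tomove([.5268,.1949,.2],103.5))"
```

```text
[[ 0.4603 -0.2301  0.062 ]
 [ 0.3809 -0.3241  0.062 ]] 0.12301991559960583 [[ 0.5378 -0.2038  0.087 ]
 [ 0.3689 -0.4019  0.087 ]] 0.2603022978743853
yaw x -40.45229369038524 handle yaw -139.80452477060464
handle [ 0.4206 -0.2771] panel mid rel 0.041621161968319345 -0.0016674230902770089
(array([-0.287, -0.629,  0.35 ]), np.float64(-166.32820083795696), np.float64(3.0057266387347683))
```

Call:
carry_out(moves=[-0.28,-0.82,0.2,1,-1,-0.28,-0.82,0.2,1,-1,-0.28,-0.82,0.2,1,-1,-0.28,-0.82,0.2,1,-1,-0.28,-0.82,0.2,1,-1])

```text
time: 31.25
position: [0.5363, 0.1525, 0.229]
tool_rot: [-0.001, 0.147, 0.989, -0.002]
force: [0.1, -0.0, -0.5]
grip_width: 0.0854
gripper_force: 0.0
```

Call:
carry_out(moves=[0,0,0,1,-1,0,0,0,1,-1,0,0,0,1,-1,0,0,0,1,-1,0,0,0,1,-1])

```text
time: 31.75
position: [0.5343, 0.1597, 0.2308]
tool_rot: [-0.001, 0.392, 0.92, -0.0]
force: [0.7, -0.1, -0.1]
grip_width: 0.0854
gripper_force: 0.0
```

Call:
carry_out(moves=[0,0,0,1,-1,0,0,0,1,-1,0,0,0,1,-1,0,0,0,1,-1,0,0,0,1,-1])

```text
time: 32.25
position: [0.5347, 0.1592, 0.2311]
tool_rot: [-0.0, 0.617, 0.787, -0.0]
force: [0.1, 0.6, 0.6]
grip_width: 0.0855
gripper_force: 0.0
```

```bash
python3 meas.py; python3 -c "
from jig import *
print(tomove([*j2w(-.023,-.1125),.0457],103.5))
t=cam('top');g=cv2.cvtColor(t['img'],cv2.COLOR_BGR2GRAY);m=np.uint8(g[180:250,130:172]<35)*255
for c in cv2.findContours(m,0,2)[0]:
    if cv2.contourArea(c)>40:
        print(cv2.boundingRect(c),cv2.minAreaRect(c))
for th in(0,.1):
    a=.35-th;print(th,[proj(t,[[*j2w(.01+r*np.sin(a),.05),.055+r*np.cos(a)]])[0]-[130,180] for r in (.088,.125,.162)])"
```

```text
[0.5348 0.1591 0.2311] tcp jig [-0.0243 -0.1118] [0.4387 0.1312 0.7368]
5560.0 [[407, 57], [383, 59], [371, 324], [389, 324]] [[0.0345, -0.0024], [0.0182, -0.0037], [0.0192, -0.2089], [0.0343, -0.2088]]
12553.0 [[290, 53], [292, 255], [347, 258], [355, 54]] [[-0.0456, -0.0003], [-0.0464, -0.1475], [-0.0025, -0.1498], [-0.0011, -0.0006]]
2027.5 [[0, 36], [81, 13], [83, 0], [0, 0]] [[-0.2393, 0.0077], [-0.1833, 0.0223], [-0.1806, 0.0299], [-0.2341, 0.0289]]
(array([-0.004,  0.007,  0.927]), np.float64(103.9651210188201), np.float64(0.015504033960669971))
0 [array([28.42455657, 43.6820865 ]), array([22.05985647, 36.02272732]), array([15.29878685, 27.86203148])]
0.1 [array([28.69275113, 47.19116094]), array([22.41496491, 41.13615181]), array([15.71904245, 34.66265767])]
```

Call:
carry_out(moves=[-0.004,0.007,0.25,0.015,-0.5,-0.004,0.007,0.5,0.015,-0.5,-0.004,0.007,0.72,0.015,-0.5,-0.004,0.007,0.9,0.015,-0.5,-0.004,0.007,0.925,0.015,-0.5,-0.004,0.007,0.925,0.015,-0.5,-0.004,0.007,0.925,0.015,0.5,-0.004,0.007,0.925,0.015,1], newtons=40)

```text
time: 33.15
position: [0.5368, 0.158, 0.0488]
tool_rot: [-0.0, 0.621, 0.784, 0.0]
force: [-3.4, -0.1, 3.7]
grip_width: 0.0446
gripper_force: 43.6
```

Call:
carry_out(moves=[0,0,0,0,1,0,0,0,0,1,0,0,0,0,1,0,0,-0.1,0,1,0,0,-0.3,0,1,0,0,-0.45,0,1,0,0,-0.45,0,1])

```text
time: 33.85
position: [0.5414, 0.1592, 0.1429]
tool_rot: [0.003, 0.621, 0.784, 0.005]
force: [0.6, 0.6, -2.2]
grip_width: 0.0451
gripper_force: 43.0
```

```bash
python3 -c "
from jig import *
s=status.state();print(s['position'],s['force'],s['grip_width'])
print(tomove([.5487,-.3273,.15],139.5))
t=cam('top');g=cv2.cvtColor(t['img'],cv2.COLOR_BGR2GRAY);m=np.uint8(g[180:250,130:172]<55)*255
for c in cv2.findContours(m,0,2)[0]:
    if cv2.contourArea(c)>30: print(cv2.boundingRect(c),cv2.minAreaRect(c))"
```

```text
[0.54141842 0.15922753 0.14288046] [ 0.57112907  0.64353867 -2.19365359] 0.0450681882169588
(array([-2.376, -0.521, -0.045]), np.float64(103.23537468592383), np.float64(-1.208820843802539))
(12, 26, 9, 16) ((15.635293006896973, 33.24117660522461), (7.899739742279053, 14.955818176269531), 4.39870548248291)
```

The lever is back at rest; its mask starts at the same row as in the first picture. I carry carton B to the drawer.

Call:
carry_out(moves=[-0.15,-0.03,-0.05,0,1,-0.4,-0.08,-0.05,0,1,-0.65,-0.13,-0.05,0,1,-0.9,-0.2,-0.05,0,1,-1,-0.22,-0.05,0,1,-1,-0.22,-0.05,0,1])

```text
time: 34.5
position: [0.5388, -0.0532, 0.1459]
tool_rot: [0.001, 0.624, 0.781, -0.001]
force: [-0.1, -0.3, -2.0]
grip_width: 0.0452
gripper_force: 42.9
```

Call:
carry_out(moves=[-0.15,-0.03,0,-0.1,1,-0.4,-0.08,0,-0.3,1,-0.65,-0.15,0,-0.6,1,-0.9,-0.2,0,-0.8,1,-0.95,-0.2,0,-1,1,-0.95,-0.2,0,-1,1,-0.95,-0.2,0,-1,1])

```text
time: 35.2
position: [0.544, -0.2397, 0.1456]
tool_rot: [-0.001, 0.398, 0.918, 0.001]
force: [1.2, 0.6, -1.1]
grip_width: 0.045
gripper_force: 42.9
```

```bash
python3 -c "
from jig import *
s=status.state();print(s['position'],s['force'],s['grip_width'])
print(tomove([.5487,-.3273,.15],139.5))
w=cam('wrist');cv2.imwrite('pics/w10.png',w['img'])"
```

```text
[ 0.54404966 -0.23974363  0.14561947] [ 1.15543908  0.63470706 -1.0919947 ] 0.04497176872790603
(array([-0.335, -0.282, -0.023]), np.float64(133.1513959806317), np.float64(-0.21162013397894366))
```

View pics/w10.png

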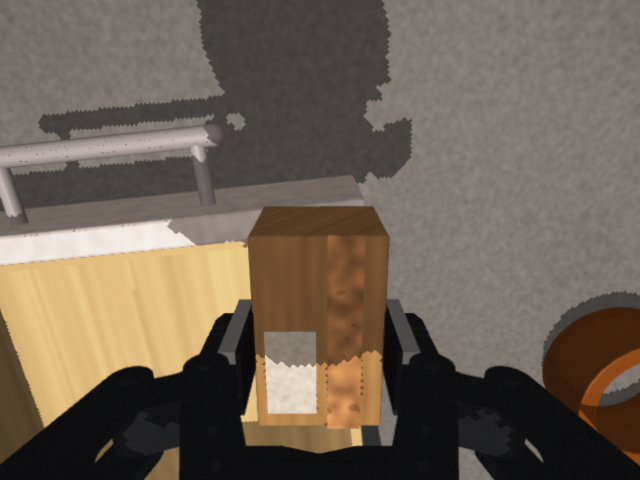

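Carton B is held. The drawer's panel runs to about (360,190), and the handle end is at (212,133).

Call:
carry_out(moves=[-0.15,-0.13,0,-0.1,1,-0.335,-0.282,0,-0.21,1,-0.335,-0.282,0,-0.21,1,-0.335,-0.282,0,-0.21,1])

```text
time: 35.65
position: [0.549, -0.328, 0.146]
tool_rot: [-0.0, 0.347, 0.938, 0.0]
force: [1.0, 1.4, -3.0]
grip_width: 0.0451
gripper_force: 42.9
```

```bash
cat > dd.py <<'E'
from jig import *
np.set_printoptions(precision=4,suppress=True)
s=status.state();X=np.array([.761,-.649]);Y=np.array([.649,.761]);d=s['position'][:2]-[.4206,-.2771]
print(s['position'],s['force'],s['grip_width'],"drawer xy",d@X,d@Y,tomove([0,0,0],139.5)[1:])
E
python3 dd.py
python3 - <<'E'
from dd import *
w=cam("wrist");hsv=cv2.cvtColor(w["img"],cv2.COLOR_BGR2HSV)
cv2.imwrite("pics/w11.png",w["img"])
c=np.array([.4206,-.2771])
for n,(x,y,z) in {"handle+y":(0,.06,.062),"handle-y":(0,-.06,.062),"panel+y":(.05,.13,.087),"floor":(.056,.114,.022)}.items(): print(n,proj(w,[[*(c+x*X+y*Y),z]]))
E
```

```text
[ 0.549 -0.328  0.146] [ 1.0284  1.4136 -3.0128] 0.04511855639554993 drawer xy 0.13078083268469057 0.044595274144059525 (np.float64(139.43534811455436), np.float64(-0.002155062848188057))
[ 0.549 -0.328  0.146] [ 1.0284  1.4136 -3.0128] 0.04511855639554993 drawer xy 0.13078083268469057 0.044595274144059525 (np.float64(139.43534811455436), np.float64(-0.002155062848188057))
handle+y [[353.3193 -16.0005]]
handle-y [[ 88.4048 -16.8244]]
panel+y [[516.0826  98.9035]]
floor [[437.103  111.2823]]
```

View pics/w11.png

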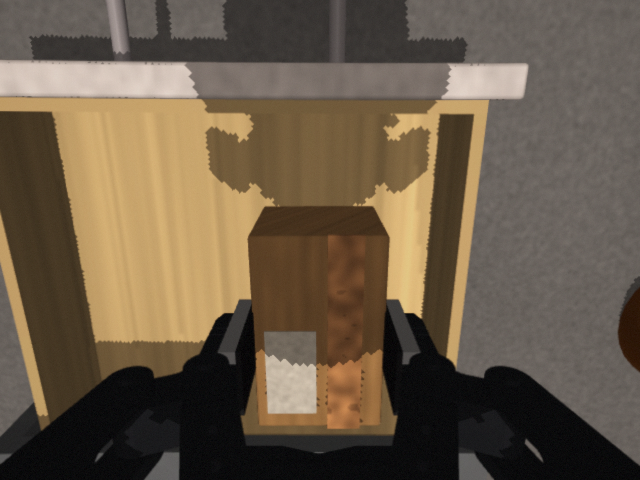

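The carton hangs over the open drawer with clear room on all sides: panel edge at v≈98, right wall at u≈440. I lower it.

Call:
carry_out(moves=[0.03,0,0.12,0,1,0.03,0,0.26,0,1,0.03,0,0.38,0,1,0.03,0,0.42,0,1,0.03,0,0.42,0,1])

```text
time: 36.2
position: [0.5442, -0.3217, 0.0611]
tool_rot: [-0.002, 0.345, 0.939, 0.001]
force: [-0.0, 1.0, -1.7]
grip_width: 0.045
gripper_force: 42.8
```

Call:
carry_out(moves=[0,0,0.01,0,1,0,0,0.018,0,1,0,0,0.018,0,1])

```text
time: 36.5
position: [0.5452, -0.3249, 0.0599]
tool_rot: [0.001, 0.346, 0.938, -0.0]
force: [1.1, 0.8, -3.2]
grip_width: 0.0447
gripper_force: 42.9
```

Call:
carry_out(moves=[0,0,0.01,0,1,0,0,0.016,0,1,0,0,0.016,0,1])

```text
time: 36.8
position: [0.5468, -0.3264, 0.0587]
tool_rot: [0.003, 0.346, 0.938, -0.001]
force: [0.0, 0.1, 9.6]
grip_width: 0.0454
gripper_force: 44.1
```

Call:
carry_out(moves=[0,0,0,0,0,0,0,0,0,-0.4,0,0,0,0,-0.4,0,0,-0.15,0,-0.4,0,0,-0.35,0,-0.4,0,0,-0.6,0,-0.4,0,0,-0.8,0,-1,0,0,-0.8,0,-1])

```text
time: 37.6
position: [0.5482, -0.3268, 0.223]
tool_rot: [0.006, 0.346, 0.938, -0.001]
force: [0.9, -0.5, 0.6]
grip_width: 0.0849
gripper_force: 0.0
```

```bash
python3 dd.py; python3 -c "
from jig import *
print(tomove([*j2w(-.023,-.0375),.22],103.5))
w=cam('wrist');c=[c for c in cartons(w)]
for k in c: print(cv2.boundingRect(k),cv2.contourArea(k))"
```

```text
[ 0.5482 -0.3268  0.223 ] [ 0.9106 -0.4925  0.6016] 0.08490340416061806 drawer xy 0.12938028088291323 0.044970238738201725 (np.float64(139.50752169644716), np.float64(0.0002507232149052167))
(array([ 1.926,  2.028, -0.003]), np.float64(139.50752169644716), np.float64(1.2002507232149051))
(558, 226, 82, 128) 6621.0
(58, 101, 383, 255) 84953.5
```

Call:
carry_out(moves=[0.96,1,0,0,-1,0.96,1,0,0,-1,0.96,1,0,0,-1,0.96,1,0,0,-1,0.96,1,0,0,-1,0.96,1,0,0,-1,0.96,1,0,0,-1])

```text
time: 38.35
position: [0.5271, -0.0417, 0.2143]
tool_rot: [-0.002, 0.342, 0.94, 0.001]
force: [0.5, 0.3, -0.5]
grip_width: 0.0856
gripper_force: 0.0
```

Call:
carry_out(moves=[0.96,1,0,0.2,-1,0.96,1,0,0.5,-1,0.96,1,0,0.8,-1,0.96,1,0,1,-1,0.96,1,0,1,-1,0.96,1,0,1,-1,0.96,1,0,1,-1])

```text
time: 39.05
position: [0.51, 0.2359, 0.2146]
tool_rot: [-0.002, 0.573, 0.819, 0.001]
force: [0.1, 0.7, 0.5]
grip_width: 0.0857
gripper_force: 0.0
```

```bash
python3 meas.py;python3 -c "
from jig import *
print(tomove([*j2w(-.023,-.0375),.0457],103.5))"
```

```text
[0.5107 0.2318 0.2143] tcp jig [-0.0307 -0.0355] [ 0.9712 -1.3512  0.3226]
4902.0 [[411, 177], [392, 175], [354, 415], [371, 415]] [[0.0302, 0.0058], [0.0166, 0.0057], [0.0185, -0.2015], [0.0329, -0.1998]]
6278.0 [[304, 168], [293, 269], [351, 276], [366, 181], [359, 174]] [[-0.0459, 0.0035], [-0.0463, -0.0736], [-0.0016, -0.0743], [-0.0011, -0.0006], [-0.0067, 0.0038]]
9869.0 [[0, 0], [0, 114], [106, 97], [79, 0]] [[-0.2431, 0.0844], [-0.2519, 0.0157], [-0.1816, 0.0351], [-0.1953, 0.0906]]
(array([-0.015,  0.039,  0.843]), np.float64(109.85334258752258), np.float64(0.21177808625075253))
```

Carton A is still in place. I grasp it.

Call:
carry_out(moves=[-0.015,0.039,0,0.21,-0.5,-0.015,0.039,0.25,0.21,-0.5,-0.015,0.039,0.5,0.21,-0.5,-0.015,0.039,0.75,0.21,-0.5,-0.015,0.039,0.84,0.21,-0.5,-0.015,0.039,0.84,0.21,-0.5,-0.015,0.039,0.84,0.21,0.5,-0.015,0.039,0.84,0.21,1], newtons=40)

```text
time: 39.9
position: [0.5202, 0.2271, 0.0488]
tool_rot: [0.0, 0.621, 0.783, -0.001]
force: [-1.9, -1.9, -2.9]
grip_width: 0.0449
gripper_force: 42.6
```

Call:
carry_out(moves=[0,0,0,0,1,0,0,0,0,1,0,0,0,0,1,0,0,-0.1,0,1,0,0,-0.3,0,1,0,0,-0.5,0,1,0,0,-0.5,0,1])

```text
time: 40.6
position: [0.5258, 0.2312, 0.1553]
tool_rot: [0.003, 0.621, 0.784, 0.007]
force: [1.4, 1.1, -2.0]
grip_width: 0.0453
gripper_force: 42.8
```

```bash
python3 dd.py;python3 -c "
from jig import *
print(tomove([.494,-.392,.15],139.5))"
```

```text
[0.5258 0.2312 0.1553] [ 1.4269  1.0503 -2.0025] 0.045255142802736875 drawer xy -0.24986946420727804 0.45507508812351327 (np.float64(103.21305431093126), np.float64(-1.2095648563022914))
(array([-2.997, -0.867,  0.004]), np.float64(103.21305431093126), np.float64(-1.2095648563022914))
```

Call:
carry_out(moves=[-0.15,-0.04,0,0,1,-0.4,-0.11,0,0,1,-0.65,-0.18,0,0,1,-0.9,-0.26,0,0,1,-1,-0.29,0,0,1,-1,-0.29,0,0,1])

```text
time: 41.2
position: [0.5099, 0.0146, 0.1483]
tool_rot: [0.002, 0.624, 0.781, -0.0]
force: [-0.2, -0.2, -2.2]
grip_width: 0.0449
gripper_force: 42.8
```

Call:
carry_out(moves=[-0.15,-0.04,0,0,1,-0.4,-0.11,0,0,1,-0.65,-0.18,0,-0.1,1,-0.9,-0.26,0,-0.4,1,-1,-0.29,0,-0.7,1,-1,-0.29,0,-1,1,-1,-0.29,0,-1,1])

```text
time: 41.9
position: [0.4996, -0.1885, 0.1481]
tool_rot: [0.001, 0.396, 0.918, 0.0]
force: [-0.0, 0.5, -2.9]
grip_width: 0.045
gripper_force: 42.7
```

```bash
python3 dd.py;python3 -c "
from jig import *
print(tomove([.494,-.392,.15],139.5))"
```

```text
[ 0.4996 -0.1885  0.1481] [-0.0393  0.4745 -2.9045] 0.04502320369431884 drawer xy 0.0026254732286452908 0.1187500246025319 (np.float64(133.34198359733634), np.float64(-0.2052672134221221))
(array([-0.721, -0.719, -0.009]), np.float64(133.34198359733634), np.float64(-0.2052672134221221))
```

Call:
carry_out(moves=[-0.18,-0.18,-0.03,0,1,-0.36,-0.36,-0.03,-0.1,1,-0.54,-0.54,-0.03,-0.2,1,-0.72,-0.72,-0.03,-0.205,1,-0.72,-0.72,-0.03,-0.205,1,-0.72,-0.72,-0.03,-0.205,1])

```text
time: 42.5
position: [0.4925, -0.3927, 0.1536]
tool_rot: [0.001, 0.349, 0.937, -0.0]
force: [0.2, 1.2, -3.0]
grip_width: 0.045
gripper_force: 42.7
```

```bash
python3 dd.py;python3 -c "
from jig import *
w=cam('wrist');cv2.imwrite('pics/w12.png',w['img'])"
```

```text
[ 0.4925 -0.3927  0.1536] [ 0.1982  1.2184 -3.0479] 0.04497572085091514 drawer xy 0.12976341233513078 -0.04132540747865293 (np.float64(139.17474748550973), np.float64(-0.010841750483009113))
```

View pics/w12.png

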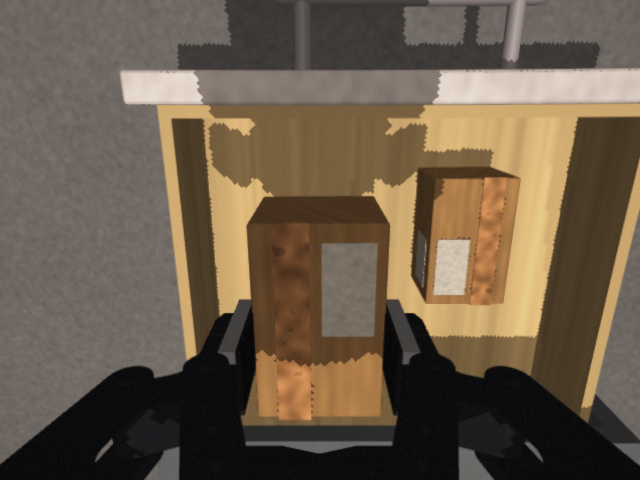

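Carton B lies flat at (475,235) in the drawer, with free room for A beside it. I lower A 9 mm further from B.

Call:
carry_out(moves=[0.02,-0.045,0.12,-0.01,1,0.02,-0.045,0.26,-0.01,1,0.02,-0.045,0.38,-0.01,1,0.02,-0.045,0.46,-0.01,1,0.02,-0.045,0.46,-0.01,1])

```text
time: 43.05
position: [0.4846, -0.3919, 0.0603]
tool_rot: [-0.001, 0.343, 0.939, 0.001]
force: [-0.2, -0.9, -1.8]
grip_width: 0.0453
gripper_force: 42.9
```

Call:
carry_out(moves=[0,0,0.01,0,1,0,0,0.016,0,1,0,0,0.016,0,1])

```text
time: 43.35
position: [0.4842, -0.3952, 0.0591]
tool_rot: [0.0, 0.345, 0.939, -0.0]
force: [-1.0, 0.3, -1.9]
grip_width: 0.0453
gripper_force: 42.9
```

Call:
carry_out(moves=[0,0,0.01,0,1,0,0,0.016,0,1,0,0,0.016,0,1])

```text
time: 43.65
position: [0.4861, -0.397, 0.0584]
tool_rot: [0.003, 0.345, 0.939, -0.001]
force: [-0.7, 0.0, 9.5]
grip_width: 0.045
gripper_force: 44.2
```

Call:
carry_out(moves=[0,0,0,0,0,0,0,0,0,-0.4,0,0,0,0,-0.4,0,0,-0.15,0,-0.4,0,0,-0.35,0,-0.4,0,0,-0.6,0,0,0,0,-0.85,0,1,0,0,-0.85,0,1])

```text
time: 44.45
position: [0.4876, -0.3981, 0.2338]
tool_rot: [0.007, 0.345, 0.939, -0.002]
force: [2.2, -1.1, 0.2]
grip_width: 0.0165
gripper_force: 0.0
```

```bash
python3 dd.py;python3 -c "
from dd import *
P=np.array([.4206,-.2771])-.05*X
print(P,tomove([*P,.23],139.5))
w=cam('wrist');t=cam('top')
cv2.imwrite('pics/w13.png',np.hstack([cv2.resize(w['img'],None,fx=.75,fy=.75),t['img'][100:460,330:610]]))"
```

```text
[ 0.4876 -0.3981  0.2338] [ 2.1702 -1.0876  0.2176] 0.01649135502097921 drawer xy 0.12953384085183045 -0.048594842247684726 (np.float64(139.65597558204823), np.float64(0.005199186068274268))
[ 0.4876 -0.3981  0.2338] [ 2.1702 -1.0876  0.2176] 0.01649135502097921 drawer xy 0.12953384085183045 -0.048594842247684726 (np.float64(139.65597558204823), np.float64(0.005199186068274268))
[ 0.3825 -0.2447] (array([0.897, 0.245, 0.007]), np.float64(139.65597558204823), np.float64(0.005199186068274268))
```

View pics/w13.png

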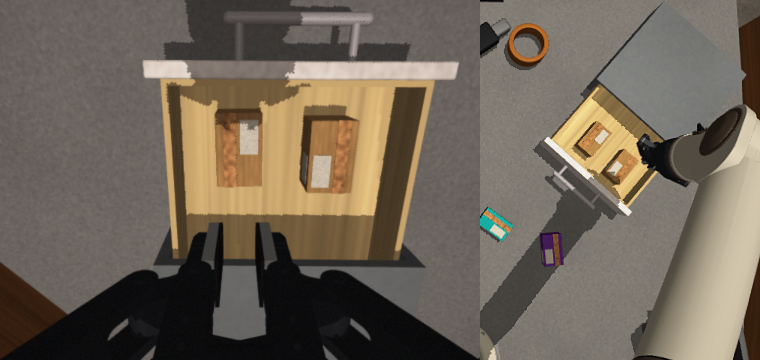

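Both cartons lie flat, side by side, at (240,148) and (328,155). I go in front of the handle with fingers shut.

Call:
carry_out(moves=[0.3,0.08,0,0,1,0.6,0.16,0,0,1,0.9,0.24,0,0,1,0.9,0.245,0,0,1,0.9,0.245,0,0,1,0.9,0.245,0,0,1])

```text
time: 45.15
position: [0.3775, -0.2405, 0.2243]
tool_rot: [-0.001, 0.344, 0.939, 0.0]
force: [1.1, -0.7, 0.5]
grip_width: -0.0003
gripper_force: 0.0
```

```bash
python3 dd.py; python3 -c "
from dd import *
w=cam('wrist')
for y in(.06,-.06): print(proj(w,[[*(np.array([.4206,-.2771])+y*Y),.062]]))
g=cv2.cvtColor(w['img'],cv2.COLOR_BGR2GRAY)
hsv=cv2.cvtColor(w['img'],cv2.COLOR_BGR2HSV);m=cv2.inRange(hsv,(120,80,40),(160,255,255))
for c in cv2.findContours(m,0,2)[0]:
    if cv2.contourArea(c)>200: print('purple',cv2.boundingRect(c),[((p-s['position'])@rot(s['tool_rot'])).round(3) for p in onz(w,cv2.boxPoints(cv2.minAreaRect(c)),.042)])
"
```

```text
[ 0.3775 -0.2405  0.2243] [ 1.0511 -0.7423  0.4857] -0.0002744675038095314 drawer xy -0.05657251083994691 -0.00015226899109235407 (np.float64(139.72965061123077), np.float64(0.007655020374358893))
[ 0.3775 -0.2405  0.2243] [ 1.0511 -0.7423  0.4857] -0.0002744675038095314 drawer xy -0.05657251083994691 -0.00015226899109235407 (np.float64(139.72965061123077), np.float64(0.007655020374358893))
[[396.8057 287.9201]]
[[242.3871 287.506 ]]
purple (181, 84, 85, 80) [array([ 0.088, -0.1  ,  0.183]), array([ 0.093, -0.094,  0.183]), array([ 0.042, -0.041,  0.182]), array([ 0.036, -0.046,  0.182])]
purple (198, 41, 104, 104) [array([ 0.103, -0.087,  0.183]), array([ 0.121, -0.067,  0.183]), array([ 0.07 , -0.012,  0.182]), array([ 0.05 , -0.032,  0.182])]
```

Call:
carry_out(moves=[-0.03,0,0.25,0,1,-0.03,0,0.5,0,1,-0.03,0,0.75,0,1,-0.03,0,0.85,0,1,-0.03,0,0.85,0,1,-0.03,0,0.85,0,1])

```text
time: 45.8
position: [0.3832, -0.2458, 0.0549]
tool_rot: [-0.001, 0.345, 0.939, 0.0]
force: [-0.0, -0.1, 0.8]
grip_width: -0.0001
gripper_force: 0.0
```

```bash
python3 dd.py
```

```text
[ 0.3832 -0.2458  0.0549] [-0.0345 -0.0542  0.823 ] -0.0001057161248555292 drawer xy -0.048783108676510624 -0.0005027769676700919 (np.float64(139.62364071313033), np.float64(0.00412135710434427))
```

Call:
carry_out(moves=[-0.1,0,0,0,1,-0.16,0,0,0,1,-0.21,0,0,0,1,-0.28,0,0,0,1,-0.36,0,0,0,1,-0.44,0,0,0,1,-0.52,0,0,0,1,-0.6,0,0,0,1])

```text
time: 46.6
position: [0.4746, -0.3236, 0.0561]
tool_rot: [-0.0, 0.345, 0.939, -0.0]
force: [-2.2, 0.2, 0.7]
grip_width: -0.0
gripper_force: 0.8
```

Call:
carry_out(moves=[-0.05,0,0,0,1,-0.12,0,0,0,1,-0.19,0,0,0,1,-0.26,0,0,0,1,-0.33,0,0,0,1,-0.38,0,0,0,1,-0.42,0,0,0,1,-0.42,0,0,0,1])

```text
time: 47.4
position: [0.5393, -0.3778, 0.0556]
tool_rot: [0.001, 0.345, 0.939, -0.0]
force: [-0.3, 0.2, -0.0]
grip_width: -0.0004
gripper_force: 0.0
```

```bash
python3 dd.py
```

```text
[ 0.5393 -0.3778  0.0556] [-0.291   0.24   -0.0338] -0.0003939522407821312 drawer xy 0.1557049370168977 0.00042819253721699087 (np.float64(139.66145100589972), np.float64(0.005381700196657372))
```

Call:
carry_out(moves=[-0.03,0,0,0,1,-0.06,0,0,0,1,-0.08,0,0,0,1,-0.1,0,0,0,1,-0.1,0,0,0,1])

```text
time: 47.9
position: [0.5461, -0.3833, 0.0542]
tool_rot: [-0.01, 0.344, 0.939, 0.003]
force: [-21.8, 17.1, 22.6]
grip_width: 0.0
gripper_force: 14.2
```

```bash
python3 dd.py
```

```text
[ 0.5461 -0.3833  0.0542] [-21.8075  17.145   22.6415] 1.3116142615758346e-05 drawer xy 0.16444527172012796 0.0006772007681209841 (np.float64(139.71729294644243), np.float64(0.007243098214747571))
```

It is against the stop. I retreat straight back, then up.

Call:
carry_out(moves=[0.08,0,0,0,1,0.2,0,0,0,1,0.35,0,0,0,1,0.35,0,0,0,1,0.35,0,-0.25,0,1,0.35,0,-0.5,0,1,0.35,0,-0.75,0,1,0.35,0,-0.75,0,1])

```text
time: 48.7
position: [0.5056, -0.3482, 0.2142]
tool_rot: [0.008, 0.345, 0.939, -0.002]
force: [1.3, -0.7, -0.1]
grip_width: 0.0002
gripper_force: 0.0
```

```bash
python3 dd.py; python3 -c "
from dd import *
w=cam('wrist');t=cam('top')
cv2.imwrite('pics/w14.png',np.hstack([cv2.resize(w['img'],None,fx=.6,fy=.6),cv2.resize(t['img'],None,fx=.6,fy=.6)]))
print(proj(w,[[*(np.array([.4206,-.2771])+q*X),.062] for q in (.18,.185,.197)]))"
```

```text
[ 0.5056 -0.3482  0.2142] [ 1.2556 -0.6566 -0.1336] 0.00021499703205471414 drawer xy 0.11082306292146799 0.0011105741631203116 (np.float64(139.66925479019292), np.float64(0.005641826339764104))
[ 0.5056 -0.3482  0.2142] [ 1.2556 -0.6566 -0.1336] 0.00021499703205471414 drawer xy 0.11082306292146799 0.0011105741631203116 (np.float64(139.66925479019292), np.float64(0.005641826339764104))
[[317.5041 304.578 ]
 [317.4985 310.4066]
 [317.4853 324.1648]]
```

View pics/w14.png

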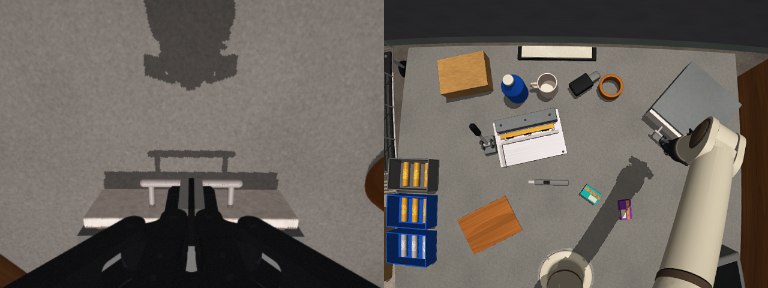

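The drawer front is against the cabinet, the counter is tidy and the bystanders stand where they were. I have viewed more pictures than the 14 allowed, so I check the rest by numbers only: the cabinet's front edge in the earlier crop, (180,228)–(370,402), gives the initial opening.

```bash
python3 -c "
from dd import *
t=cam('top');f=np.float64([[180,228],[370,402]])/2.3+[370,80]
d=onz(t,f,.1)[:,:2]-[.4206,-.2771];print('q0',d@X-.05,d@Y)
w=cam('wrist');g=cv2.cvtColor(w['img'],cv2.COLOR_BGR2GRAY)
for u in(180,460): print(u,[(v,int(g[v,u])) for v in range(290,400,4)])
print([proj(w,[[*(np.array([.4206,-.2771])+(.182+a)*X+.08*Y),z]])[0].round(0) for a,z in((0.035,.087),(.05,.087),(.05,.1))])"
```

```text
[ 0.502  -0.3459  0.2077] [ 0.1947  0.0125 -1.1908] 0.0002244400754104781 drawer xy 0.10662047321237672 0.00043948494418342494 (np.float64(139.66936491796451), np.float64(0.00564549726548383))
q0 [0.1822 0.178 ] [ 0.1322 -0.1301]
180 [(290, 121), (294, 121), (298, 111), (302, 70), (306, 70), (310, 69), (314, 70), (318, 67), (322, 69), (326, 67), (330, 108), (334, 104), (338, 106), (342, 105), (346, 105), (350, 111), (354, 109), (358, 107), (362, 112), (366, 110), (370, 105), (374, 107), (378, 63), (382, 11), (386, 12), (390, 15), (394, 12), (398, 15)]
460 [(290, 126), (294, 121), (298, 116), (302, 66), (306, 66), (310, 69), (314, 70), (318, 67), (322, 68), (326, 67), (330, 68), (334, 107), (338, 102), (342, 105), (346, 109), (350, 103), (354, 104), (358, 106), (362, 104), (366, 103), (370, 102), (374, 104), (378, 96), (382, 17), (386, 14), (390, 13), (394, 14), (398, 15)]
[array([431., 384.]), array([429., 401.]), array([434., 414.])]
```

The initial opening was about 180 mm and I pushed it about 181 mm to a hard stop, so the drawer is shut. The robot touches nothing, and I hand in.

```bash
python3 -c "
from plant import robot
print(robot.close_job())"
```

```text
the job is handed in; nothing more can be done
None
```

Job handed in, with no verdict returned: both brown cartons were lined up flush in the jig, the lever was pulled to its stop and sprang back, and the cartons lie flat in the shut drawer, but I viewed about 18 pictures, over the limit of 14.

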